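# Fit the ink cartridge in the edition-numbering marker and clamp it home

### The job

The numbering marker on the print bench needs ink: take the narrow ink cartridge, keep it upright, and set it down into the open bay of the marker's head, with its tab towards the clamp's hinge, until it rests on its sprung seat. Then swing the hinged clamp down over it and press the clamp's grip bar until the spring catch snaps over the latch bar, so that the cartridge is driven fully home and stays locked when you let go. Force nothing: feel for the mouth of the bay, and ease off when the clamp meets its stop; leave everything else where it stands.

Things in the scene. Friction and masses are not known exactly. Their poses are not given: they have to be found in the camera images.
- coder: Hand-fed bench inkjet marker, fixed: aluminium base plate 180 x 245 mm; a column at its left with a control box (y 102 to 176 mm, top z 126 mm) and an arm that carries the small grey print head (74 x 44 mm). Origin: table level, below the nominal centre of the head's bay. x runs from its front (robot side, catch) to its rear (clamp hinge), y to its left, z up.
- bay_zero (a point): Nominal centre of the bay's mouth on the head, 78 mm above the table; marker's axes. The head, with its bay, clamp and catch, is locked on adjusting slides without a scale: all of it stands up to 10 mm to either side (marker's y) of the nominal place and 0 to 4 mm higher. Bay: pocket 62 mm (x) by 32 mm (y) inside, 6 mm walls, 1.5 mm bevel round the mouth.
- seat_zero (a point): Nominal centre of the bay at seat height: a sprung plate 42 mm below the mouth, 4.5 mm travel downwards, pushing back with 5 N at first, 15 N after 4 mm. Let go, the cartridge's underside rests at this level; driven home and latched it is about 4 mm lower. The rear 20 mm of the bay end on a fixed ledge 31 mm below the mouth: put in back to front, the cartridge stands too high.
- cartridge: Narrow ink cartridge, black plastic, 60 (x) x 30 (y) x 78 mm tall, 0.1 to 0.2 kg, standing upright. The lowest 18 mm exist only over x -30 to +10 mm; above that the body overhangs to the rear, x +30. Tab at the rear near the top, x +30 to +38, 18 mm wide. Origin: level of its underside, centre of the 60 mm length. In the bay its axes lie along the marker's: 1 mm play on each side.
- clamp (a joint): Clamp angle, rad: 0 closed and level, 1.57 upright, 2.1 fully back. Friction hinge: stays where left, 1.5 N at the grip bar moves it. Over the cartridge it meets the catch at 0.11 and the cartridge at 0.07, then needs 5 to 9 N on the grip bar until the catch snaps; firm stop (cartridge on the bay floor) from about -0.01 on, springy under load. Latched and let go it rests near 0.005; unlatched the seat lifts it above 0.03.
- hinge_zero (a point): Nominal centre of the clamp's hinge axis (along the marker's y), 54 mm behind the bay's centre and 39 mm above its mouth; it shares the head's hidden offset. The clamp is an open frame: two side rails (4 x 12 mm, outer faces at y +-29 mm from the bay's centre) joined by a press roller (54 mm from the axis), a 6 mm latch bar (96 mm) and the grip bar (140 mm).
- bar_zero (a point): Nominal centre of the clamp's grip bar when closed, 86 mm before the bay's centre. Black bar, 10 mm in diameter, along the marker's y, 50 mm free between the rails. Seen from the hinge it lies at x = -0.140 cos(angle), z = +0.140 sin(angle) in the marker's axes, with the head's hidden offset. It can be pinched from above to swing the clamp and pressed from above to latch it.
- catch_zero (a point): Nominal top of the spring catch on the head's front: an upright steel tongue, 20 mm wide (y), 40 to 52 mm before the bay's centre (this point: 50 mm before it, 57 mm above the mouth). Its sloped hook is pushed forward by the clamp's latch bar, then snaps back over it. Shares the head's hidden offset.
- wide_cartridge: Bystander: a bulk ink cartridge of the same kind and material but 52 mm wide and 70 mm tall; too wide for the bay. It may stand on either of the two places; origin as the narrow one's.
- gouge: Bystander: linocut gouge with a wooden handle, 130 mm long, 25 mm high, lying on the table; origin under its middle.
- gouge_small: Bystander: a shorter linocut gouge, 120 mm long, 25 mm high; origin under its middle.
- brayer: Bystander: ink roller, rubber roller 100 mm wide and 34 mm in diameter with a wooden handle, 185 mm long over all; origin under the roller.
- ink_jar: Bystander: white ink jar, 68 mm in diameter, 62 mm tall; origin under its centre.
- lino_block: Bystander: linoleum printing block, 150 x 104 x 24 mm, lying flat; origin under its centre.
- tool_tin: Bystander: open steel tin, 72 mm in diameter, 85 mm tall, with pencils up to 165 mm; origin under its centre.
Mind the look-alikes: they are no part of the job. Leave any green look-alike of the cartridge alone.

How it is judged:
By the outcome, as a careful person would: the job done as asked, in the order asked, and still so for the second after the job is handed in, with the robot touching nothing.
It also fails if it takes over 72 s, if anything falls off the work surface, if the arm or the gripper's body presses on something with over 40 N, if the wrist force passes 120 N, or if a joint passes its speed limit or range.

### The arm

A 7-joint arm with a two-finger parallel gripper is mounted at the origin on the work surface. World frame = base frame: x ahead of the robot, y to its left, z up, the work surface at z = 0. Lengths are in m, angles in rad, forces in N, time in s.
With the tool pointing down it reaches from about 0.35 to 0.9 m from the base axis. Payload 19.9 kg.
Tool frame: the origin (TCP) lies on the centre line of the jaws, within the pads' length; the fingertips stand 11 mm ahead of it and the grasp point (between the pads) lies 8 mm behind it (robot.nose_length is the x of the fingertips in the tool frame, in m); x points along the fingers, y is the direction in which the jaws open and shut, and the axes are right-handed (so a half turn about x gives the same grasp; the last joint's range is limited). The gripper opens to 85 mm and grips with 20 to 120 N. Pads are 22 mm wide; open, the fingers measure 114 mm over their backs; the gripper's body (76 mm by 85 mm) begins 54 mm behind the grasp point. The pads swing forward as they close: fully open they stand 13 mm farther back than shut.
Start: joints at [-1.157, 0.417, -0.01, 1.614, 0.005, 1.111, -0.053], TCP at [0.275, 0.561, 0.242] pointing down, gripper open.
Joint ranges: [-2.81, 2.81], [-0.39, 2.02], [-1.27, 1.25], [0.06, 2.57], [-1.19, 4.33], [0.19, 2], [-2.82, 2.82]. Speed limits (rad/s): [1.89, 1.89, 2.39, 2.39, 3.01, 3.01, 3.01].

### API

Orientations are given as [roll, pitch, yaw] about the fixed x, y, z axes, in that order (R = Rz(yaw) Ry(pitch) Rx(roll)).
In Python, from bench import robot, camera gives the robot as it stands. The module is installed in compiled form; this text tells all that it offers.
- The arm moves only by the tool send_rows, never from a script. Its argument "series" is a list of rows, each a list of 3 entries, a list of its own where there are three numbers: the shift along the tool's x, y, z scaled (see below), then the turn, a rotation vector about the tool's x, y, z scaled (see below), then the closure, from 0 (fully open) to 1 (shut). In form: [[[x, y, z], [wx, wy, wz], claw], ...]. A call has exactly 10 rows; each row is the pose to reach, as a shift and turn from the pose commanded when the call began, along the tool's axes at that moment; what a row does not reach only later rows make up. The controller multiplies each number of a shift by 30 cm and each number of a turn by 1.5 rad. A row lasts 1/10 s, in which the tool goes at most 50 mm and 8.59 degrees, less where a joint would pass 70% of its speed; a pose out of reach is approached as far as the arm can. A call with a number of a shift or a turn outside -1 to 1 is refused whole. A call with a gripper value outside its range is refused whole. The fingers move at their own pace and stop on an object; "newtons" is the grip in N (left out, the last holds). Time passes only in rows, so rows that repeat a pose let the fingers close, or fill a call up. It gives the time, the measured TCP pose, the force and the opening at its end, in the units of the state.
- robot.state(): the state, without advancing time (a new reading comes with each control period).
- camera(name): name is "side" or "top" or "wrist"; returns a dict with "img" (400x640x3 uint8, red, green, blue), "fx", "fy", "cx", "cy" (pixels), "position" and "rotation" of the camera in the world; the wrist camera has in their place "tool_from_camera" (4x4, takes a point from camera to tool coordinates, whose origin is the TCP and whose axes are the tool frame's). Camera axes: x right, y up, looking along -z (the intrinsics and any distortion apply to the point x, -y, -z); pixel columns grow to the right and rows downward; lengths in m; the calibration is good to about 2 mm. A picture is of the moment at which its call begins: read the wrist's pose just before it. There is no depth.
- robot.finish_job(): hands the job in, once; it reports no verdict.
The state is a dict: "time_s": time; "qpos": joint angles; "qd": joint speeds; "tau": joint torques, N m; "position": TCP position; "eef_rot": TCP orientation; "force": force on the tool from outside, world axes, zero at the start; "torque": the same for the moment, N m; "width": finger opening in m.
Only numpy, scipy, OpenCV 4.12 (cv2) and the standard library are available. Lean on these libraries where they do the work, as an engineer would, in place of code of your own. Each camera call takes 0.05 s, during which the arm holds its last target.

## Working session

There is one attempt and no reset: what is moved stays moved. The work goes in short steps, Python scripts to look and compute and a tool call to move; the robot and the scene stay as the last step left them, time stands still between calls to the robot, and variables do not carry over. Pictures are saved under pics/ and viewed, and the job is handed in when it is done.

Besides the shell and the picture viewer there is one more tool, called after "Emit:" by a JSON object that holds its "api" and its "payload", one argument or row to a line. send_rows: Moves the arm, as the interface text tells. Shifts and turns lie within -1 to 1; 1 stands for 30 cm of shift or 1.5 rad of turn. Its arguments: {"type":"object","properties":{"series":{"type":"array","items":{"type":"array"}},"newtons":{"type":"number"}},"required":["series"]}

```bash
mkdir -p pics
python3 - <<'E'
from bench import robot,camera
import cv2,numpy as np
print(robot.state())
for n in ["side","top","wrist"]:
    c=camera(n); cv2.imwrite(f"pics/{n}0.png",c["img"][:,:,::-1])
    print(n,{k:(np.round(v,4).tolist() if not isinstance(v,str) else v) for k,v in c.items() if k!="img"})
E
```

```text
{'time_s': 0.0, 'qpos': array([-1.15653407,  0.41798647, -0.01027649,  1.61418883,  0.00469918,
        1.11072513, -0.05303203]), 'qd': array([ 0.00160881, -0.00019526, -0.00033958, -0.00062532, -0.0003122 ,
        0.0002481 , -0.00045321]), 'tau': array([-1.20681583e-03, -8.64450502e+01,  6.77824058e-01, -4.34887791e+01,
        1.90462230e-02,  7.49124127e-03,  1.01736871e-04]), 'position': array([0.27496091, 0.56087768, 0.24164644]), 'eef_rot': array([-1.48934327,  1.56951194, -1.94515384]), 'force': array([-0.3634577 ,  0.69474919, -0.46140472]), 'torque': array([ 0.03007987, -0.02147249,  0.04313325]), 'width': 0.08524127889953156}
side {'fx': 414.6449, 'fy': 414.6449, 'cx': 323.5784, 'cy': 200.1565, 'position': [0.0725, -0.8498, 1.0557], 'rotation': [0.7511, -0.0177, -0.4385]}
top {'fx': 372.6655, 'fy': 372.6655, 'cx': 323.406, 'cy': 198.778, 'position': [0.3381, -0.0718, 1.0882], 'rotation': [0.1147, 0.0197, -1.579]}
wrist {'fx': 292.6159, 'fy': 292.6159, 'cx': 316.0708, 'cy': 198.568, 'tool_from_camera': [[-0.0005, 0.2585, -0.966, -0.1297], [1.0, -0.0007, -0.0007, -0.0005], [-0.0009, -0.966, -0.2585, -0.0656], [0.0, 0.0, 0.0, 1.0]]}
```

View pics/side0.png

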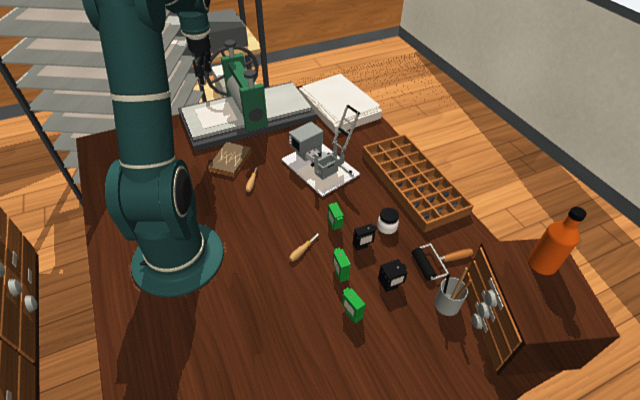

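View pics/top0.png

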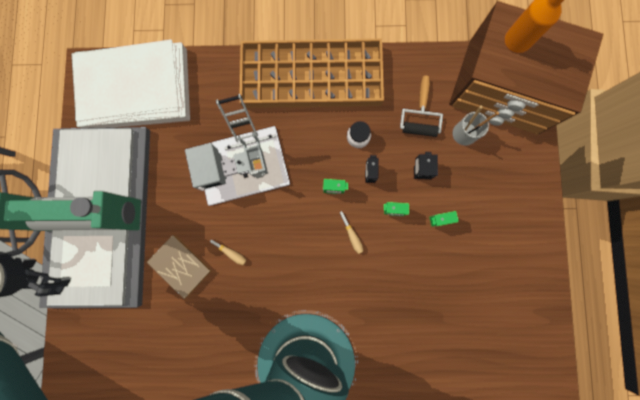

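View pics/wrist0.png

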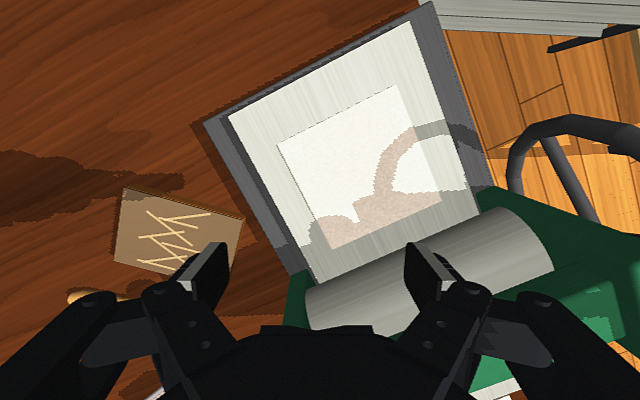

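The side view shows two black cartridges at (364,237) and (392,275), and three green look-alikes at (335,215), (342,264) and (352,304). The marker is at (322,160) with its clamp standing up. The top view shows the black ones at (372,168), narrow, and (426,165), wide, the green ones at (335,186), (397,209) and (445,219), and the marker at (240,165). I'll take closer crops next.

Run:
```python
import cv2,numpy as np
t=cv2.imread("pics/top0.png");s=cv2.imread("pics/side0.png")
cv2.imwrite("pics/t_c.png",cv2.resize(t[135:235,320:470],None,fx=5,fy=5,interpolation=cv2.INTER_CUBIC))
cv2.imwrite("pics/t_m.png",cv2.resize(t[85:215,175:305],None,fx=4.5,fy=4.5,interpolation=cv2.INTER_CUBIC))
cv2.imwrite("pics/s_m.png",cv2.resize(s[90:300,270:430],None,fx=2.8,fy=2.8,interpolation=cv2.INTER_CUBIC))
```

```text
(no output)
```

View pics/t_c.png

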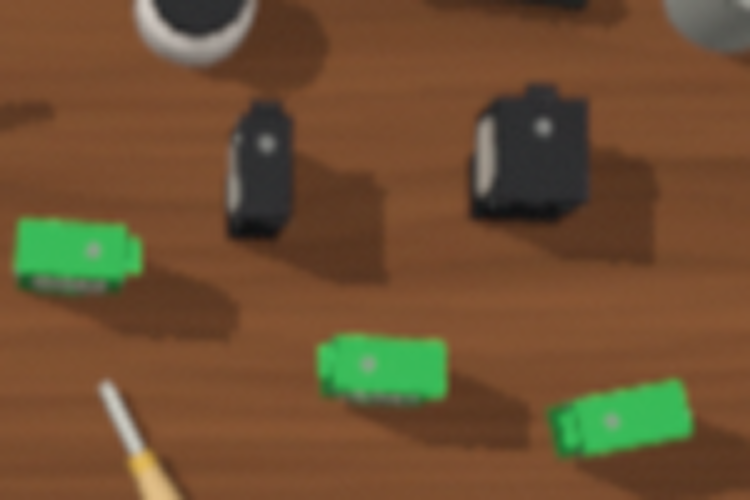

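View pics/t_m.png

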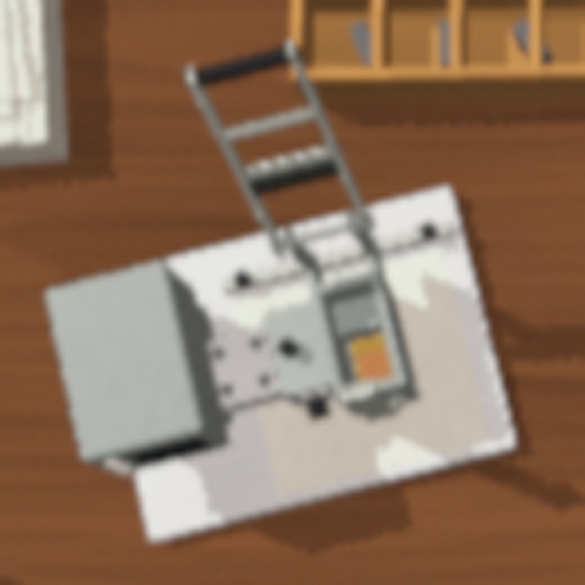

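View pics/s_m.png

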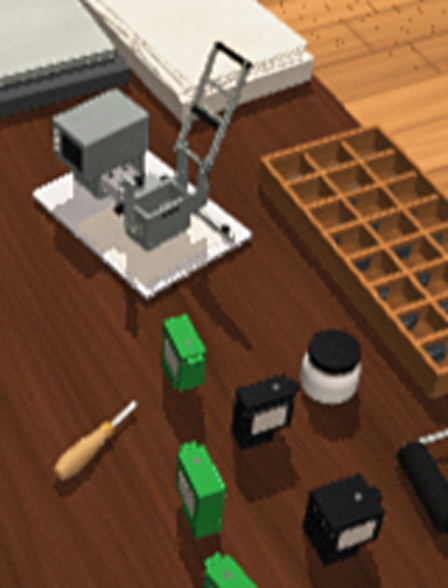

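```bash
cat > h.py <<'E'
import numpy as np,cv2
from scipy.spatial.transform import Rotation as R
from bench import robot,camera
def tool():
    s=robot.state(); T=np.eye(4); T[:3,:3]=R.from_euler('xyz',s["eef_rot"]).as_matrix(); T[:3,3]=s["position"]; return T,s
def grab(n,fn=None):
    T,_=tool(); c=camera(n)
    if n=="wrist": M=T@c["tool_from_camera"]
    else:
        M=np.eye(4); M[:3,:3]=R.from_euler('xyz',c["rotation"]).as_matrix(); M[:3,3]=c["position"]
    c["M"]=M
    if fn: cv2.imwrite(fn,c["img"][:,:,::-1]); np.savez(fn[:-4]+".npz",M=M,k=[c["fx"],c["fy"],c["cx"],c["cy"]])
    return c
class L(dict): pass
def load(fn):
    z=np.load(fn[:-4]+".npz"); k=z["k"]; return dict(M=z["M"],fx=k[0],fy=k[1],cx=k[2],cy=k[3])
def ray(c,u,v):
    d=np.array([(u-c["cx"])/c["fx"],-(v-c["cy"])/c["fy"],-1.]); d=c["M"][:3,:3]@d
    return c["M"][:3,3],d/np.linalg.norm(d)
def plane(c,u,v,z):
    o,d=ray(c,u,v); return o+d*(z-o[2])/d[2]
def proj(c,p):
    q=c["M"][:3,:3].T@(np.asarray(p)-c["M"][:3,3]); return c["cx"]+c["fx"]*q[0]/-q[2], c["cy"]-c["fy"]*q[1]/-q[2]
def tri(a,pa,b,pb):
    o1,d1=ray(a,*pa);o2,d2=ray(b,*pb)
    t=np.linalg.lstsq(np.c_[d1,-d2],o2-o1,rcond=None)[0]; p,q=o1+d1*t[0],o2+d2*t[1]
    return (p+q)/2,np.linalg.norm(p-q)
E
python3 - <<'E'
from h import *
np.set_printoptions(precision=4,suppress=True)
T,_=tool(); print(T)
t=grab("top","pics/top1.png"); s=grab("side","pics/side1.png")
f=lambda x,y:(320+x/5,135+y/5)
for n,p in dict(c1=(240,115),c2=(292,115),c3=(288,215),c4=(240,210),cap=(267,143)).items(): print(n,plane(t,*f(*p),.078))
g=lambda x,y:(175+x/4.5,85+y/4.5)
k=lambda x,y:(270+x/2.8,90+y/2.8)
for n,p in dict(rr=(448,185),fr=(517,447),fl=(150,540)).items(): print(n,plane(t,*g(*p),.01))
for n,p in dict(b1=(322,290),b2=(378,275),b3=(410,390),b4=(352,405)).items(): print(n,plane(t,*g(*p),.08))
# grip bar ends (rail corners)
print(tri(t,g(190,74),s,k(218,45)),tri(t,g(290,45),s,k(248,66)))
E
```

```text
[[-0.0003  0.4401  0.8979  0.275 ]
 [-0.0009  0.8979 -0.4401  0.561 ]
 [-1.     -0.0009  0.0001  0.2418]
 [ 0.      0.      0.      1.    ]]
c1 [ 0.5665 -0.1767  0.078 ]
c2 [ 0.5662 -0.2053  0.078 ]
c3 [ 0.5104 -0.2018  0.078 ]
c4 [ 0.5135 -0.1756  0.078 ]
cap [ 0.5506 -0.1912  0.078 ]
rr [0.6826 0.0926 0.01  ]
fr [0.5061 0.0463 0.01  ]
fl [0.4477 0.2852 0.01  ]
b1 [0.5946 0.1595 0.08  ]
b2 [0.6036 0.1249 0.08  ]
b3 [0.5313 0.1044 0.08  ]
b4 [0.5224 0.1399 0.08  ]
(array([0.6694, 0.1935, 0.2438]), np.float64(0.0009133975952326002)) (array([0.6838, 0.1413, 0.2432]), np.float64(0.0027608028772490266))
```

Run:
```python
import cv2
t=cv2.imread("pics/top0.png");s=cv2.imread("pics/side0.png")
cv2.imwrite("pics/a.png",cv2.resize(t[120:320,0:200],None,fx=3,fy=3))
cv2.imwrite("pics/b.png",cv2.resize(s[0:160,160:360],None,fx=4,fy=3.7))
```

```text
(no output)
```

View pics/a.png

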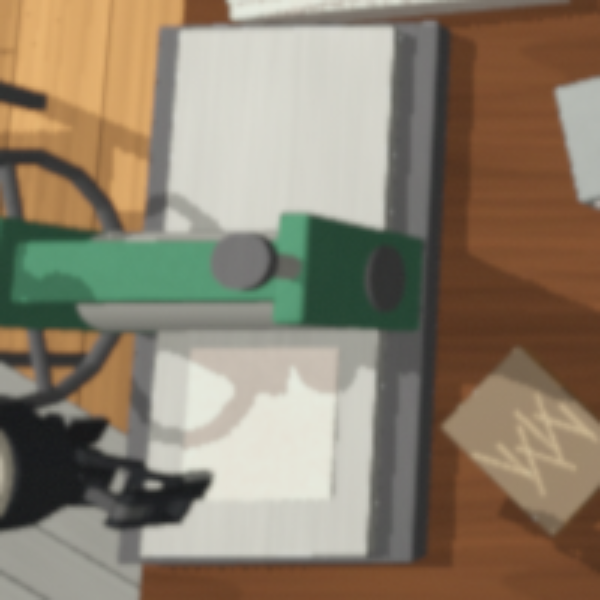

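View pics/b.png

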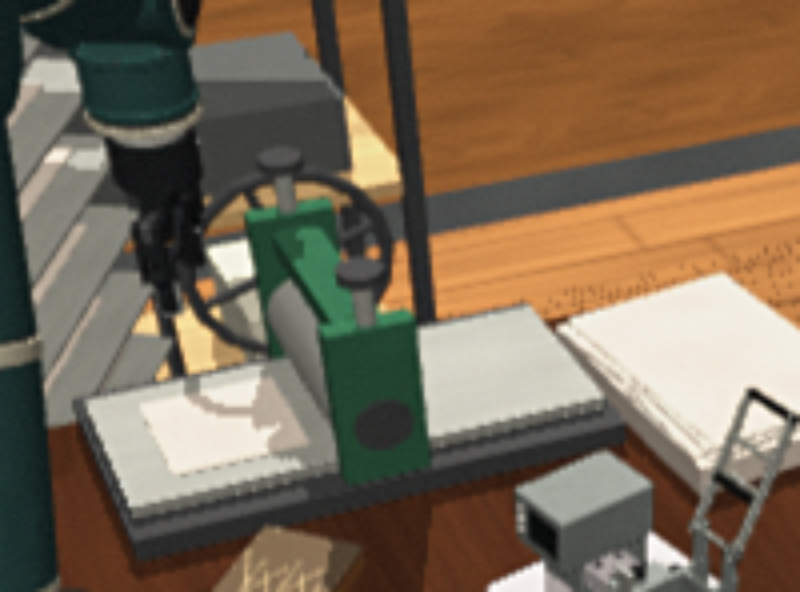

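Emit:
{"api": "send_rows", "payload": {
  "series": [
    [[0, -0.12, 0.06], [0, 0, 0], 0],
    [[0, -0.24, 0.118], [0, 0, 0], 0],
    [[0, -0.36, 0.176], [0, 0, 0], 0],
    [[0, -0.479, 0.235], [0, 0, 0], 0],
    [[0, -0.564, 0.314], [0, 0, 0], 0],
    [[0, -0.65, 0.392], [0, 0, 0], 0],
    [[0, -0.734, 0.471], [0, 0, 0], 0],
    [[0, -0.8, 0.59], [0, 0, 0], 0],
    [[0, -0.866, 0.71], [-0.1, 0, 0], 0],
    [[0, -0.931, 0.828], [-0.2, 0, 0], 0]
  ]
}}

```text
time_s: 1.25
position: [0.3706, 0.2079, 0.2425]
eef_rot: [1.117, 1.57, 0.913]
force: [0.9, 0.7, -0.4]
width: 0.0852
```

Run:
```python
from h import *
np.set_printoptions(precision=4,suppress=True)
T,s=tool(); print(T,s["qpos"])
```

```text
[[ 0.0003  0.2028  0.9792  0.3706]
 [ 0.0004  0.9792 -0.2028  0.2079]
 [-1.      0.0005  0.0002  0.2425]
 [ 0.      0.      0.      1.    ]] [-0.7819  0.0487  0.2051  2.0871 -0.0119  1.0064  0.796 ]
```

Emit:
{"api": "send_rows", "payload": {
  "series": [
    [[-0.04, -0.04, 0.1], [-0.09, 0, 0], 0],
    [[-0.08, -0.08, 0.2], [-0.18, 0, 0], 0],
    [[-0.133, -0.143, 0.377], [-0.275, 0, 0], 0],
    [[-0.133, -0.143, 0.377], [-0.275, 0, 0], 0],
    [[-0.133, -0.143, 0.377], [-0.275, 0, 0], 0],
    [[-0.133, -0.143, 0.377], [-0.275, 0, 0], 0],
    [[-0.133, -0.143, 0.377], [-0.275, 0, 0], 0],
    [[-0.133, -0.143, 0.377], [-0.275, 0, 0], 0],
    [[-0.133, -0.143, 0.377], [-0.275, 0, 0], 0],
    [[-0.133, -0.143, 0.377], [-0.275, 0, 0], 0]
  ]
}}

```text
time_s: 2.25
position: [0.4716, 0.1439, 0.2822]
eef_rot: [-3.14, 1.571, -2.937]
force: [0.2, -0.5, 0.1]
width: 0.0854
```

Run:
```python
from h import *
np.set_printoptions(precision=4,suppress=True)
T,s=tool(); print(T,s["qpos"])
c=grab("wrist","pics/w1.png")
```

```text
[[-0.0001 -0.2021  0.9794  0.4716]
 [-0.      0.9794  0.2021  0.1439]
 [-1.     -0.     -0.0001  0.2822]
 [ 0.      0.      0.      1.    ]] [-0.6272  0.1403  0.2967  1.8946 -0.0456  1.1132  1.4613]
```

View pics/w1.png

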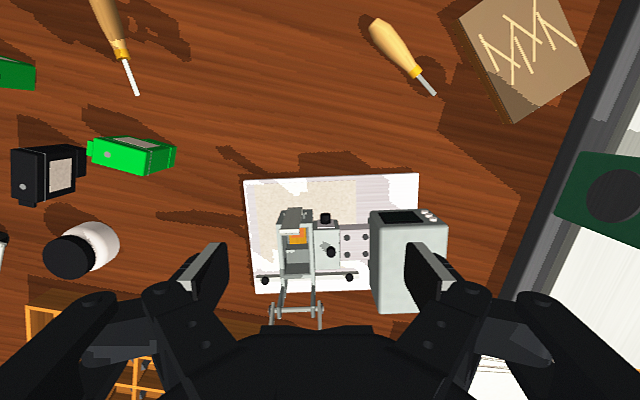

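Run:
```python
import cv2
t=cv2.imread("pics/w1.png")
cv2.imwrite("pics/w1c.png",cv2.resize(t[195:335,235:355],None,fx=5,fy=4.2857,interpolation=cv2.INTER_CUBIC))
```

```text
(no output)
```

View pics/w1c.png

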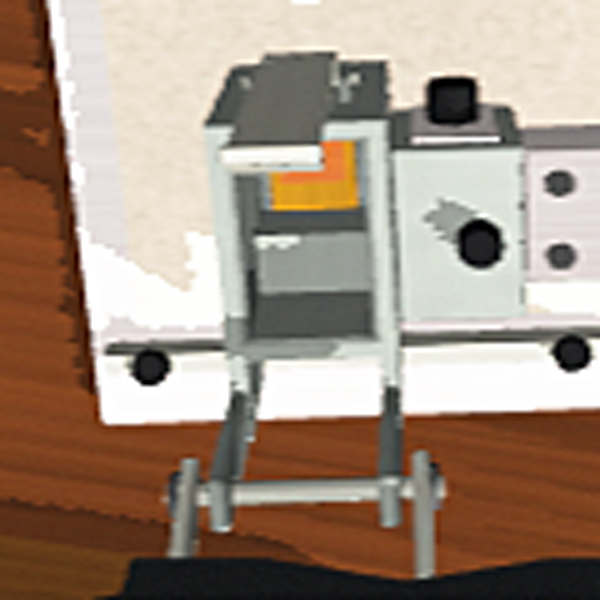

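Run:
```python
from h import *
np.set_printoptions(precision=4,suppress=True)
c=load("pics/w1.png"); f=lambda x,y:(235+(x-2)/5,195+(y-2)/4.2857)
P=dict(Lof=(205,125),Lor=(227,350),Rof=(388,125),Ror=(402,345),Lif=(228,165),Lir=(248,340),Rif=(362,140),Rir=(374,340))
for z in (.078,.082):
    Q={k:plane(c,*f(*p),z)[:2] for k,p in P.items()}
    for k in Q: print(z,k,Q[k])
    for a,b in(("Lof","Lor"),("Rof","Ror"),("Lif","Lir"),("Rif","Rir")): d=Q[b]-Q[a]; print(a,np.degrees(np.arctan2(d[1],d[0])))
    yaw=np.radians(14.7); n=np.array([-np.sin(yaw),np.cos(yaw)]);e=np.array([np.cos(yaw),np.sin(yaw)])
    for k in Q: print(k,"x",Q[k]@e,"y",Q[k]@n)
for k,p in dict(fr=(245,180),fl=(418,173),rr=(256,294)).items(): print(k,plane(c,*p,.01))
```

```text
0.078 Lof [0.5354 0.1071]
0.078 Lor [0.6041 0.1245]
0.078 Rof [0.5265 0.1505]
0.078 Ror [0.5934 0.1677]
0.078 Lif [0.5462 0.1147]
0.078 Lir [0.5997 0.1291]
0.078 Rif [0.5321 0.1452]
0.078 Rir [0.5933 0.1605]
Lof 14.189927864793216
Rof 14.461869913212
Lif 15.139131146370998
Rif 14.021567149574231
Lof x 0.5450924473012907 y -0.03223735212115528
Lor x 0.6158964354409804 y -0.03286769690102195
Rof x 0.5474106995326448 y 0.011950849532053498
Ror x 0.6165852140085407 y 0.011663347937292984
Lif x 0.5574101047063984 y -0.027695227197703967
Lir x 0.612887220821053 y -0.02727002647911904
Rif x 0.5515723220823158 y 0.005401612383577531
Rir x 0.614566527647144 y 0.004655670251901112
0.082 Lof [0.5339 0.1074]
0.082 Lor [0.6017 0.1246]
0.082 Rof [0.525  0.1502]
0.082 Ror [0.5912 0.1673]
0.082 Lif [0.5445 0.1148]
0.082 Lir [0.5974 0.1292]
0.082 Rif [0.5307 0.145 ]
0.082 Rir [0.591  0.1601]
Lof 14.189927864793184
Rof 14.461869913212048
Lif 15.139131146370973
Rif 14.021567149574224
Lof x 0.5436764369989573 y -0.03157915840926673
Lor x 0.6136321953761422 y -0.032201951676613175
Rof x 0.5459669166345681 y 0.012079669845936836
Ror x 0.6143127223960688 y 0.011795612512097958
Lif x 0.5558465292189695 y -0.027091448013108574
Lir x 0.6106590310617054 y -0.0266713411870291
Rif x 0.5500786830645531 y 0.005608892372078095
Rir x 0.6123182198398206 y 0.004871886605906206
fr [0.5064 0.0497 0.01  ]
fl [0.4478 0.2837 0.01  ]
rr [0.6822 0.092  0.01  ]
```

Emit:
{"api": "send_rows", "payload": {
  "series": [
    [[0.07, 0, -0.06], [0, 0, 0], 0],
    [[0.14, 0, -0.12], [0, 0, 0], 0],
    [[0.2, -0.05, -0.167], [0, 0, 0], 0],
    [[0.2, -0.1, -0.167], [0, 0, 0], 0],
    [[0.2, -0.1, -0.167], [0, 0, 0], 0],
    [[0.2, -0.1, -0.167], [0, 0, 0], 0],
    [[0.2, -0.1, -0.167], [0, 0, 0], 0],
    [[0.2, -0.1, -0.167], [0, 0, 0], 0],
    [[0.2, -0.1, -0.167], [0, 0, 0], 0],
    [[0.2, -0.1, -0.167], [0, 0, 0], 0]
  ]
}}

```text
time_s: 3.3
position: [0.4288, 0.1044, 0.2222]
eef_rot: [-1.285, 1.571, -1.082]
force: [0.3, -0.2, 0.3]
width: 0.0854
```

Run:
```python
from h import *
np.set_printoptions(precision=4,suppress=True)
T,s=tool(); print(T)
c=grab("wrist","pics/w2.png")
t=cv2.imread("pics/w2.png")
u,v=map(int,proj(c,(.565,.137,.08))); print(u,v)
x0,y0=u-70,v-55
print(x0,y0)
cv2.imwrite("pics/w2c.png",cv2.resize(t[y0:y0+115,x0:x0+155],None,fx=5,fy=5,interpolation=cv2.INTER_CUBIC))
```

```text
[[ 0.     -0.202   0.9794  0.4288]
 [-0.0001  0.9794  0.202   0.1044]
 [-1.     -0.0001  0.      0.2222]
 [ 0.      0.      0.      1.    ]]
320 317
250 262
```

View pics/w2c.png

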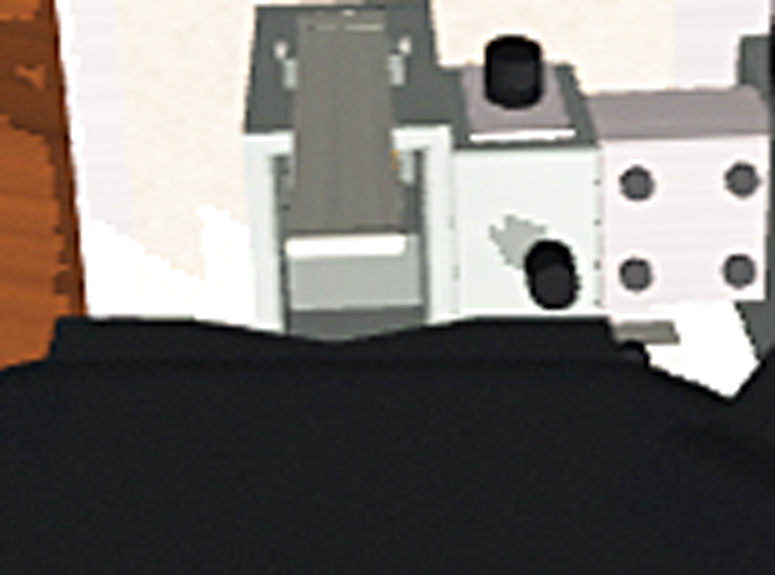

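Run:
```python
from h import *
np.set_printoptions(precision=4,suppress=True)
c=load("pics/w2.png"); f=lambda x,y:(250+(x-2)/5,262+(y-2)/5)
c1=load("pics/w1.png"); f1=lambda x,y:(235+(x-2)/5,195+(y-2)/4.2857)
yaw=np.radians(14.2); n=np.array([-np.sin(yaw),np.cos(yaw)]);e=np.array([np.cos(yaw),np.sin(yaw)])
P=dict(Lof=(245,132),Lor=(278,325),Rof=(450,126),Ror=(457,310),Lif=(270,160),Lir=(285,310),Rif=(422,152),Rir=(428,310))
for z in (.078,.080,.082):
    Q={k:plane(c,*f(*p),z)[:2] for k,p in P.items()}
    for a,b in(("Lof","Lor"),("Rof","Ror"),("Lif","Lir"),("Rif","Rir")): d=Q[b]-Q[a]; print(a,np.degrees(np.arctan2(d[1],d[0])))
    for k in Q: print(z,k,"x %.4f y %.4f"%(Q[k]@e,Q[k]@n))
    P1=dict(Lof=(205,125),Lor=(227,350),Rof=(388,125),Ror=(402,345),Rif=(362,140),Rir=(374,340))
    print({k:(round(float(plane(c1,*f1(*p),z)[:2]@e),4),round(float(plane(c1,*f1(*p),z)[:2]@n),4)) for k,p in P1.items()})
for z in(.135,.137,.139):
  for cc,ff,ps in((c,f,((287,245),(405,245))),(c1,f1,((222,158),(322,155)))):
    print("catch",z,[(round(float(plane(cc,*ff(*p),z)[:2]@e),4),round(float(plane(cc,*ff(*p),z)[:2]@n),4)) for p in ps])
print(tri(c,f(287,245),c1,f1(222,158)),tri(c,f(405,245),c1,f1(322,155)))
print(tri(c,f(245,132),c1,f1(205,125)),tri(c,f(450,126),c1,f1(388,125)))
```

```text
Lof 19.458145870687883
Rof 14.829845538675595
Lif 16.116028951426117
Rif 14.533203228693315
0.078 Lof x 0.5457 y -0.0271
0.078 Lor x 0.5938 y -0.0227
0.078 Rof x 0.5462 y 0.0162
0.078 Ror x 0.5916 y 0.0167
0.078 Lif x 0.5527 y -0.0222
0.078 Lir x 0.5900 y -0.0209
0.078 Rif x 0.5522 y 0.0101
0.078 Rir x 0.5914 y 0.0104
{'Lof': (0.5454, -0.0275), 'Lor': (0.6162, -0.0275), 'Rof': (0.5473, 0.0167), 'Ror': (0.6165, 0.017), 'Rif': (0.5515, 0.0102), 'Rir': (0.6145, 0.01)}
Lof 19.458145870687876
Rof 14.829845538675634
Lif 16.11602895142608
Rif 14.533203228693324
0.08 Lof x 0.5445 y -0.0269
0.08 Lor x 0.5922 y -0.0225
0.08 Rof x 0.5450 y 0.0161
0.08 Ror x 0.5901 y 0.0166
0.08 Lif x 0.5514 y -0.0220
0.08 Lir x 0.5884 y -0.0208
0.08 Rif x 0.5509 y 0.0100
0.08 Rir x 0.5898 y 0.0103
{'Lof': (0.5446, -0.0272), 'Lor': (0.615, -0.0272), 'Rof': (0.5466, 0.0168), 'Ror': (0.6153, 0.0171), 'Rif': (0.5508, 0.0103), 'Rir': (0.6134, 0.0101)}
Lof 19.458145870687904
Rof 14.829845538675604
Lif 16.11602895142611
Rif 14.533203228693292
0.082 Lof x 0.5433 y -0.0267
0.082 Lor x 0.5906 y -0.0223
0.082 Rof x 0.5437
[... 177 characters left out ...]
, 'Lor': (0.6139, -0.0268), 'Rof': (0.5458, 0.0168), 'Ror': (0.6142, 0.0172), 'Rif': (0.55, 0.0104), 'Rir': (0.6123, 0.0102)}
catch 0.135 [(0.5324, -0.0158), (0.5333, 0.0043)]
catch 0.135 [(0.5335, -0.0155), (0.5336, 0.0047)]
catch 0.137 [(0.531, -0.0157), (0.5318, 0.0043)]
catch 0.137 [(0.5327, -0.0152), (0.5328, 0.0049)]
catch 0.139 [(0.5295, -0.0156), (0.5304, 0.0042)]
catch 0.139 [(0.5319, -0.0149), (0.532, 0.005)]
(array([0.5223, 0.1156, 0.1318]), np.float64(6.707153571211246e-05)) (array([0.5167, 0.1354, 0.1338]), np.float64(0.00028306478295856487))
(array([0.5346, 0.1074, 0.0798]), np.float64(0.0002857794087404545)) (array([0.528 , 0.1507, 0.0737]), np.float64(0.00014013847436351612))
```

Emit:
{"api": "send_rows", "payload": {
  "series": [
    [[0, -0.1, 0], [0, 0, 0], 0],
    [[0, -0.25, 0], [0, 0, 0], 0],
    [[0, -0.4, 0], [0.05, 0, 0], 0],
    [[0, -0.55, 0], [0.1, 0, 0], 0],
    [[0, -0.7, 0], [0.165, 0, 0], 0],
    [[0, -0.85, 0], [0.165, 0, 0], 0],
    [[0, -0.983, 0], [0.165, 0, 0], 0],
    [[0, -0.983, 0], [0.165, 0, 0], 0],
    [[0, -0.983, 0], [0.165, 0, 0], 0],
    [[0, -0.983, 0], [0.165, 0, 0], 0]
  ]
}}

```text
time_s: 4.35
position: [0.4883, -0.1837, 0.2221]
eef_rot: [2.263, 1.57, 2.22]
force: [-0.2, 0.2, 0.1]
width: 0.0852
```

Run:
```python
from h import *
np.set_printoptions(precision=4,suppress=True)
T,s=tool(); print(T)
c=grab("wrist","pics/w3.png")
t=cv2.imread("pics/w3.png")
u,v=map(int,proj(c,(.54,-.19,.078))); print(u,v)
x0,y0=u-70,v-60
print(x0,y0)
cv2.imwrite("pics/w3c.png",cv2.resize(t[y0:y0+115,x0:x0+140],None,fx=5,fy=5,interpolation=cv2.INTER_CUBIC))
```

```text
[[-0.0003  0.0433  0.9991  0.4883]
 [ 0.0004  0.9991 -0.0433 -0.1837]
 [-1.      0.0004 -0.0003  0.2221]
 [ 0.      0.      0.      1.    ]]
312 241
242 181
```

View pics/w3c.png

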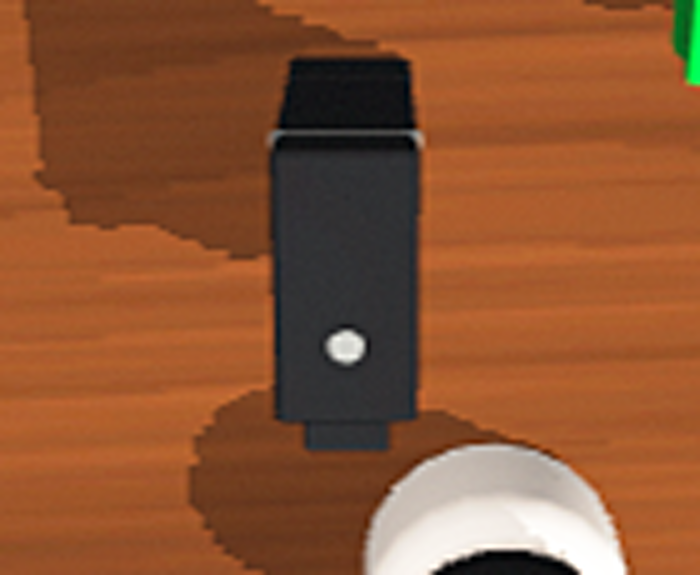

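View pics/w3.png

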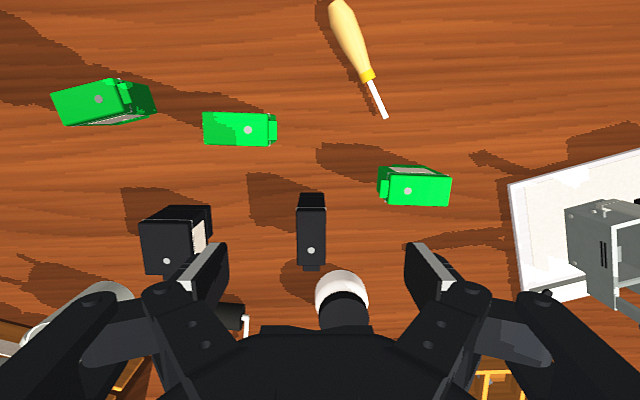

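Run:
```python
from h import *
np.set_printoptions(precision=4,suppress=True)
c=load("pics/w3.png"); f=lambda x,y:(242+(x-2)/5,181+(y-2)/5)
P=dict(fl=(272,150),fr=(419,150),rl=(277,420),rr=(416,420),tl=(305,450),tr=(390,450),cap=(346,346))
Q={k:plane(c,*f(*p),.078)[:2] for k,p in P.items()}
for k in Q: print(k,Q[k])
w=lambda a,b:np.linalg.norm(Q[a]-Q[b])
print(w('fl','fr'),w('rl','rr'),w('fl','rl'),w('fr','rr'))
for a,b in(('fl','rl'),('fr','rr')): d=Q[b]-Q[a]; print(np.degrees(np.arctan2(d[1],d[0])))
for a,b in(('fl','fr'),('rl','rr')): d=Q[b]-Q[a]; print(np.degrees(np.arctan2(-d[0],d[1])))
print("center",(Q['fl']+Q['fr']+Q['rl']+Q['rr'])/4)
# crosscheck top cam
t=load("pics/top1.png"); s=load("pics/side1.png")
m=np.r_[(Q['fl']+Q['fr']+Q['rl']+Q['rr'])/4,.078]; print(proj(t,np.r_[Q['cap'],.08]),proj(s,np.r_[Q['cap'],.08]))
```

```text
fl [ 0.5072 -0.2042]
fr [ 0.5084 -0.1755]
rl [ 0.5654 -0.2067]
rr [ 0.5666 -0.1781]
tl [ 0.5724 -0.2013]
tr [ 0.5732 -0.1837]
cap [ 0.5494 -0.1917]
0.028790604169389177 0.02865386364361298 0.05825385792669438 0.05826043836144362
-2.431792625550456
-2.5662717829089736
-2.4489829233847353
-2.461902201122492
center [ 0.5369 -0.1911]
(np.float64(373.6679861491359), np.float64(163.88497837524957)) (np.float64(368.04214717367535), np.float64(227.8310109490487))
```

Emit:
{"api": "send_rows", "payload": {
  "series": [
    [[0.05, -0.01, 0.1], [0, 0, 0], 0],
    [[0.1, -0.018, 0.163], [0, 0, 0], 0],
    [[0.2, -0.018, 0.163], [0, 0, 0], 0],
    [[0.3, -0.018, 0.163], [0, 0, 0], 0],
    [[0.4, -0.018, 0.163], [0, 0, 0], 0],
    [[0.48, -0.018, 0.163], [0, 0, 0], 0],
    [[0.52, -0.018, 0.163], [0, 0, 0], 0],
    [[0.537, -0.018, 0.163], [0, 0, 0], 0],
    [[0.537, -0.018, 0.163], [0, 0, 0], 0],
    [[0.537, -0.018, 0.163], [0, 0, 0], 0]
  ]
}}

```text
time_s: 5.4
position: [0.5375, -0.1923, 0.0622]
eef_rot: [-0.158, 1.569, -0.202]
force: [0.2, 0.4, -0.1]
width: 0.0856
```

Run:
```python
from h import *
np.set_printoptions(precision=4,suppress=True)
T,s=tool(); print(T)
c=grab("wrist","pics/w4.png")
```

```text
[[ 0.0014  0.0442  0.999   0.5375]
 [-0.0003  0.999  -0.0442 -0.1923]
 [-1.     -0.0002  0.0014  0.0622]
 [ 0.      0.      0.      1.    ]]
```

View pics/w4.png

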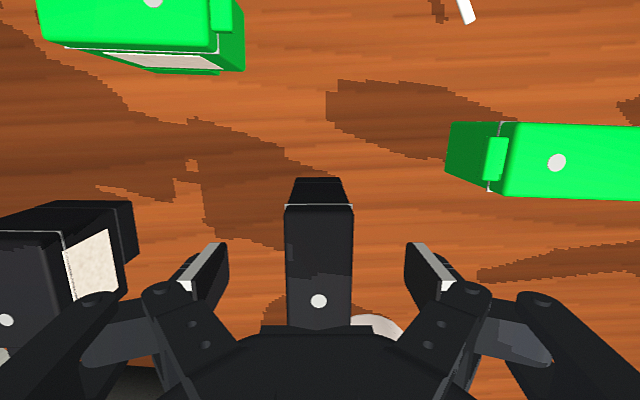

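The narrow black cartridge stands at (318,255), centred between the pads, which are at columns 228 and 405. I'm closing now.

Emit:
{"api": "send_rows", "payload": {
  "series": [
    [[0, 0, 0], [0, 0, 0], 0.3],
    [[0, 0, 0], [0, 0, 0], 0.5],
    [[0, 0, 0], [0, 0, 0], 0.6],
    [[0, 0, 0], [0, 0, 0], 0.7],
    [[0, 0, 0], [0, 0, 0], 0.8],
    [[0, 0, 0], [0, 0, 0], 0.9],
    [[0, 0, 0], [0, 0, 0], 1],
    [[0, 0, 0], [0, 0, 0], 1],
    [[0, 0, 0], [0, 0, 0], 1],
    [[0, 0, 0], [0, 0, 0], 1]
  ],
  "newtons": 40
}}

```text
time_s: 6.45
position: [0.537, -0.1923, 0.0613]
eef_rot: [-0.325, 1.571, -0.369]
force: [-1.7, 0.7, 5.5]
width: 0.0294
```

Run:
```python
from h import *
np.set_printoptions(precision=4,suppress=True)
T,s=tool(); print(T,s["force"],s["width"])
c=grab("wrist","pics/w5.png")
t=cv2.imread("pics/w5.png")
cv2.imwrite("pics/w5c.png",cv2.resize(t[180:340,240:400],None,fx=3.7,fy=3.7,interpolation=cv2.INTER_CUBIC))
```

```text
[[ 0.0002  0.0444  0.999   0.537 ]
 [-0.0001  0.999  -0.0444 -0.1923]
 [-1.     -0.0001  0.0002  0.0613]
 [ 0.      0.      0.      1.    ]] [-1.7338  0.6585  5.5444] 0.029435206299331666
```

View pics/w5c.png

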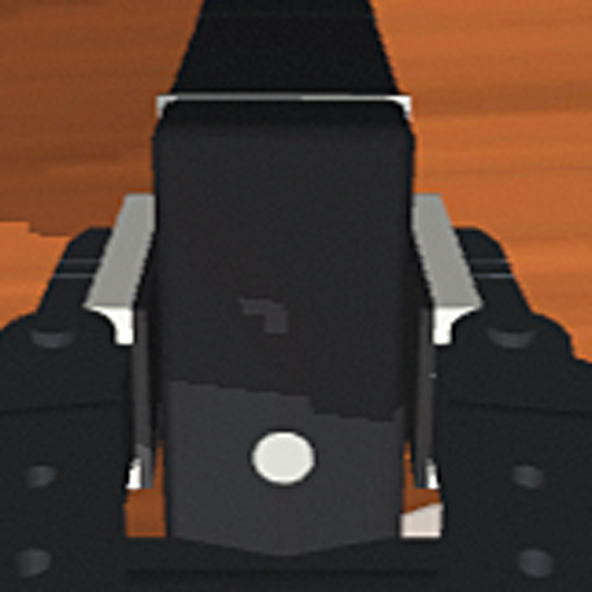

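Emit:
{"api": "send_rows", "payload": {
  "series": [
    [[-0.03, 0, 0], [0, 0, 0], 1],
    [[-0.12, 0, 0], [0, 0, 0], 1],
    [[-0.24, 0, 0], [0, 0, 0], 1],
    [[-0.36, 0, 0], [0, 0, 0], 1],
    [[-0.48, 0.03, 0], [0, 0, 0], 1],
    [[-0.567, 0.1, 0], [0, 0, 0], 1],
    [[-0.567, 0.2, 0], [0, 0, 0], 1],
    [[-0.567, 0.3, 0], [0, 0, 0], 1],
    [[-0.567, 0.4, 0], [0, 0, 0], 1],
    [[-0.567, 0.5, 0], [0, 0, 0], 1]
  ]
}}

```text
time_s: 7.5
position: [0.5433, -0.0413, 0.2317]
eef_rot: [-0.06, 1.571, -0.105]
force: [-0.1, -0.1, -0.9]
width: 0.0294
```

Run:
```python
from h import *
np.set_printoptions(precision=4,suppress=True)
T,s=tool(); print(T,s["force"],s["width"],s["qpos"])
c=grab("wrist","pics/w6.png")
```

```text
[[ 0.0002  0.0446  0.999   0.5433]
 [-0.      0.999  -0.0446 -0.0413]
 [-1.     -0.      0.0002  0.2317]
 [ 0.      0.      0.      1.    ]] [-0.1478 -0.0718 -0.9194] 0.029352510128419565 [-0.399   0.312   0.5084  1.8404 -0.1748  1.0332  1.7049]
```

View pics/w6.png

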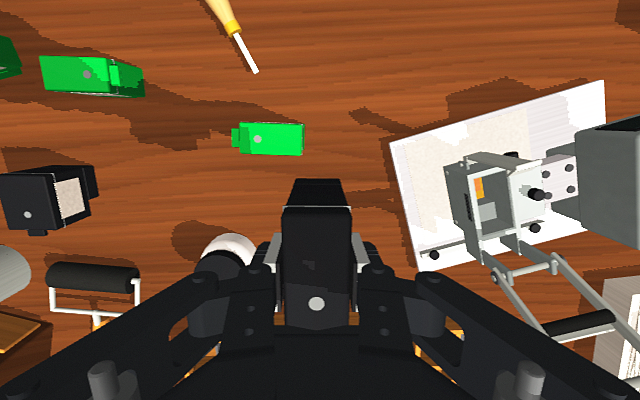

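Run:
```python
import cv2
t=cv2.imread("pics/w6.png")
cv2.imwrite("pics/w6c.png",cv2.resize(t[140:270,430:560],None,fx=4.6,fy=4.6,interpolation=cv2.INTER_CUBIC))
```

```text
(no output)
```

View pics/w6c.png

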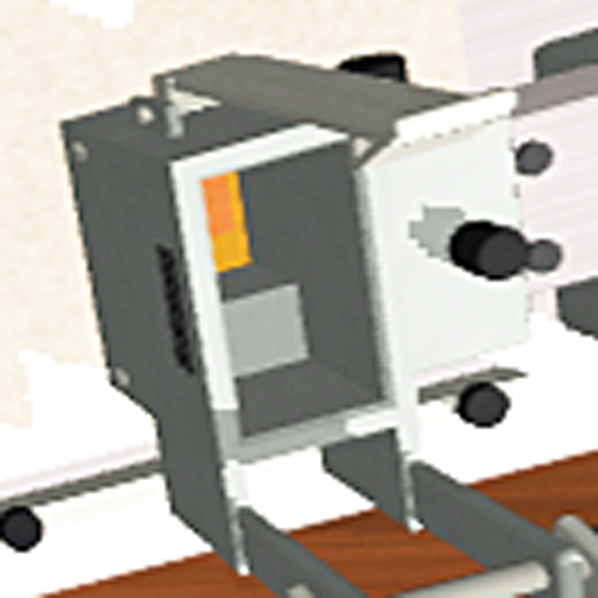

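Run:
```python
from h import *
np.set_printoptions(precision=4,suppress=True)
c6=load("pics/w6.png"); f6=lambda x,y:(430+(x-1.8)/4.6,140+(y-1.8)/4.6)
c2=load("pics/w2.png"); f2=lambda x,y:(250+(x-2)/5,262+(y-2)/5)
c1=load("pics/w1.png"); f1=lambda x,y:(235+(x-2)/5,195+(y-2)/4.2857)
yaw=np.radians(14.2); n=np.array([-np.sin(yaw),np.cos(yaw)]);e=np.array([np.cos(yaw),np.sin(yaw)])
for a,b in(((c6,f6(170,160)),(c1,f1(205,125))),((c6,f6(170,160)),(c2,f2(245,132))),((c6,f6(387,402)),(c1,f1(374,340))),((c6,f6(237,435)),(c1,f1(248,340)))):
    p,d=tri(*a,*b); print(p,d,p[:2]@e,p[:2]@n)
for z in(.078,.08,.082):
  for k,q in dict(Lof=(170,160),Lif=(200,178),Rir=(387,402),Lir=(237,435)).items():
    p=plane(c6,*f6(*q),z)[:2]; print(z,k,"%.4f %.4f"%(p@e,p@n))
```

```text
[0.5356 0.1071 0.0774] 0.00012656500857027522 0.5455148991006832 -0.027583116570401647
[0.5359 0.1074 0.0772] 0.0007377558067212393 0.5458394567444571 -0.027295918762040572
[0.593  0.1604 0.0779] 0.0005378730519582695 0.6142506330741027 0.010021373100768366
[0.6007 0.129  0.0756] 0.000851164370963442 0.6139652051547314 -0.022239949630911138
0.078 Lof 0.5452 -0.0279
0.078 Lif 0.5510 -0.0224
0.078 Rir 0.6139 0.0099
0.078 Lir 0.6121 -0.0235
0.08 Lof 0.5446 -0.0288
0.08 Lif 0.5503 -0.0233
0.08 Rir 0.6128 0.0087
0.08 Lir 0.6110 -0.0244
0.082 Lof 0.5439 -0.0297
0.082 Lif 0.5496 -0.0242
0.082 Rir 0.6116 0.0076
0.082 Lir 0.6099 -0.0253
```

Emit:
{"api": "send_rows", "payload": {
  "series": [
    [[0, 0.08, 0.005], [0, 0, 0], 1],
    [[0, 0.18, 0.015], [-0.04, 0, 0], 1],
    [[0, 0.28, 0.025], [-0.08, 0, 0], 1],
    [[0, 0.38, 0.035], [-0.12, 0, 0], 1],
    [[0, 0.48, 0.045], [-0.16, 0, 0], 1],
    [[0, 0.55, 0.051], [-0.196, 0, 0], 1],
    [[0.03, 0.597, 0.051], [-0.196, 0, 0], 1],
    [[0.067, 0.597, 0.051], [-0.196, 0, 0], 1],
    [[0.067, 0.597, 0.051], [-0.196, 0, 0], 1],
    [[0.067, 0.597, 0.051], [-0.196, 0, 0], 1]
  ]
}}

```text
time_s: 8.55
position: [0.5667, 0.1343, 0.2107]
eef_rot: [-2.518, 1.569, -2.271]
force: [-0.0, 0.7, -1.8]
width: 0.0299
```

Run:
```python
from h import *
np.set_printoptions(precision=4,suppress=True)
T,s=tool(); print(T,s["force"],s["width"],np.degrees(np.arctan2(T[1,2],T[0,2])))
c=grab("wrist","pics/w7.png");c=grab("side","pics/s7.png");t=cv2.imread("pics/s7.png")
cv2.imwrite("pics/s7c.png",cv2.resize(t[60:200,270:400],None,fx=4.3,fy=4.2857,interpolation=cv2.INTER_CUBIC))
```

```text
[[-0.0008 -0.2448  0.9696  0.5667]
 [-0.001   0.9696  0.2448  0.1343]
 [-1.     -0.0008 -0.0011  0.2107]
 [ 0.      0.      0.      1.    ]] [-0.0257  0.737  -1.7873] 0.029893456054060883 14.169268193785523
```

View pics/w7.png

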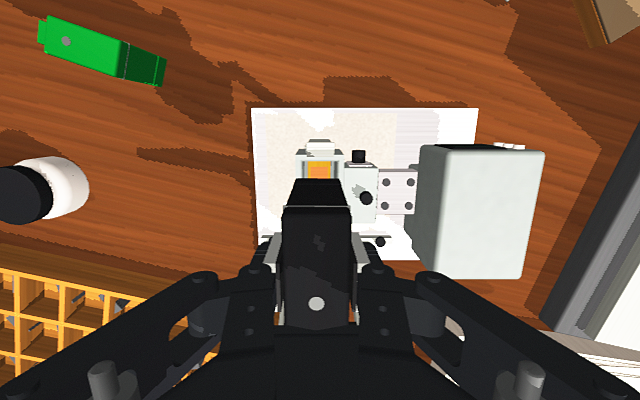

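View pics/s7c.png

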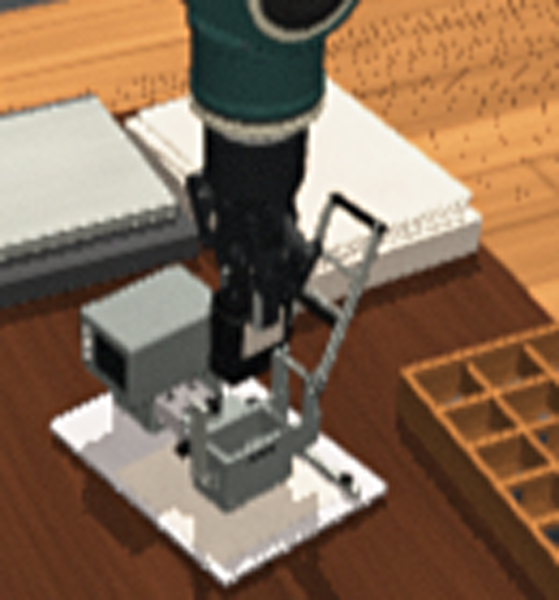

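Run:
```python
import cv2
t=cv2.imread("pics/w7.png")
cv2.imwrite("pics/w7c.png",cv2.resize(t[130:230,270:370],None,fx=6,fy=6,interpolation=cv2.INTER_CUBIC))
```

```text
(no output)
```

View pics/w7c.png

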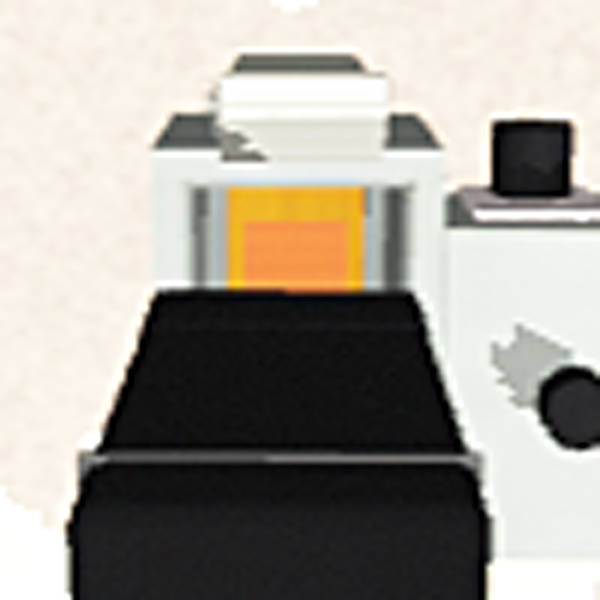

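Run:
```python
from h import *
np.set_printoptions(precision=4,suppress=True)
c=load("pics/w7.png"); f=lambda x,y:(270+(x-2.5)/6,130+(y-2.5)/6)
o=np.array([.5667,.1343])
e=np.array([.9696,.2448]);n=np.array([-.2448,.9696])
def q(k,p,z):
    P=plane(c,*f(*p),z)[:2]-o; print(k,z,"x %.4f y %.4f"%(P@e,P@n))
for z in(.078,.080):
    q('Lo',(153,150),z);q('Ro',(445,150),z);q('Li',(190,188),z);q('Ri',(412,188),z)
q('cl',(155,292),.1494);q('cr',(415,292),.1494)
for k,p in dict(fr=(252,108),fl=(478,107),rr=(258,258)).items(): P=plane(c,*p,.008); print(k,P)
for z in (.135,.137): q('catchL',(217,120),z);q('catchR',(388,120),z)
```

```text
Lo 0.078 x -0.0363 y -0.0189
Ro 0.078 x -0.0363 y 0.0246
Li 0.078 x -0.0306 y -0.0134
Ri 0.078 x -0.0307 y 0.0198
Lo 0.08 x -0.0365 y -0.0187
Ro 0.08 x -0.0365 y 0.0244
Li 0.08 x -0.0309 y -0.0133
Ri 0.08 x -0.0309 y 0.0196
cl 0.1494 x -0.0287 y -0.0138
cr 0.1494 x -0.0287 y 0.0149
fr [0.5074 0.0474 0.008 ]
fl [0.4462 0.2849 0.008 ]
rr [0.6809 0.0887 0.008 ]
catchL 0.135 x -0.0461 y -0.0073
catchR 0.135 x -0.0462 y 0.0125
catchL 0.137 x -0.0463 y -0.0072
catchR 0.137 x -0.0464 y 0.0124
```

Run:
```python
from h import *
np.set_printoptions(precision=4,suppress=True)
T,s=tool(); print(T,s["force"],s["width"],s["qd"])
```

```text
[[ 0.0003 -0.2452  0.9695  0.567 ]
 [-0.0003  0.9695  0.2452  0.1347]
 [-1.     -0.0004  0.0002  0.2114]
 [ 0.      0.      0.      1.    ]] [-0.0801 -0.1739 -1.336 ] 0.02944476978356914 [-0.0038 -0.0039 -0.005  -0.0017 -0.0018 -0.0016  0.0004]
```

Emit:
{"api": "send_rows", "payload": {
  "series": [
    [[0.02, 0.007, 0], [0, 0, 0], 1],
    [[0.05, 0.007, 0], [0, 0, 0], 1],
    [[0.08, 0.007, 0], [0, 0, 0], 1],
    [[0.11, 0.007, 0], [0, 0, 0], 1],
    [[0.14, 0.007, 0], [0, 0, 0], 1],
    [[0.17, 0.007, 0], [0, 0, 0], 1],
    [[0.2, 0.007, 0], [0, 0, 0], 1],
    [[0.215, 0.007, 0], [0, 0, 0], 1],
    [[0.215, 0.007, 0], [0, 0, 0], 1],
    [[0.215, 0.007, 0], [0, 0, 0], 1]
  ]
}}

```text
time_s: 9.65
position: [0.5664, 0.1379, 0.1468]
eef_rot: [-0.382, 1.571, -0.133]
force: [0.0, 0.8, -1.8]
width: 0.0296
```

Run:
```python
from h import *
np.set_printoptions(precision=4,suppress=True)
T,s=tool(); print(T,s["force"],s["width"])
c=grab("wrist","pics/w8.png");t=cv2.imread("pics/w8.png")
cv2.imwrite("pics/w8c.png",cv2.resize(t[100:230,250:390],None,fx=5,fy=4.6,interpolation=cv2.INTER_CUBIC))
c=grab("side","pics/s8.png");t=cv2.imread("pics/s8.png")
cv2.imwrite("pics/s8c.png",cv2.resize(t[100:200,280:380],None,fx=6,fy=6,interpolation=cv2.INTER_CUBIC))
```

```text
[[ 0.0002 -0.247   0.969   0.5664]
 [-0.      0.969   0.247   0.1379]
 [-1.     -0.0001  0.0002  0.1468]
 [ 0.      0.      0.      1.    ]] [ 0.0413  0.7599 -1.8088] 0.029613959880181187
```

View pics/w8c.png

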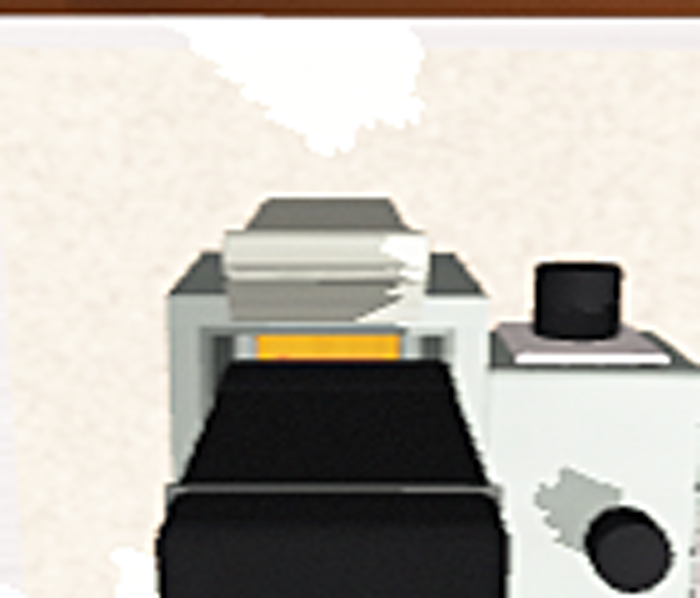

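View pics/s8c.png

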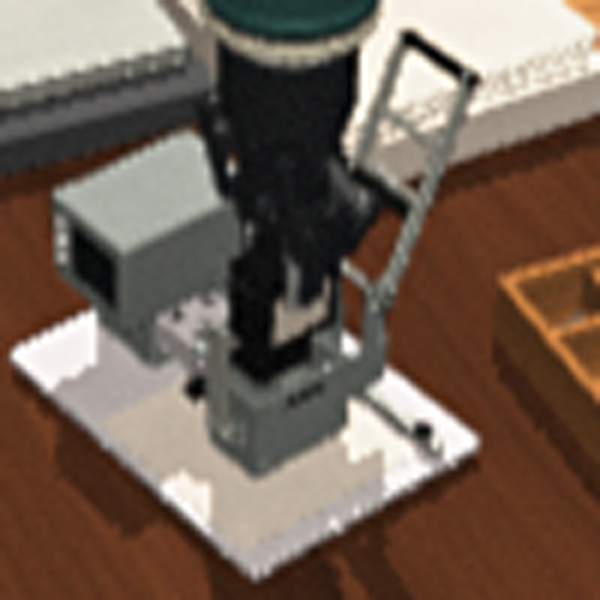

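Run:
```python
from h import *
c=load("pics/w8.png"); f=lambda x,y:(250+(x-2)/5,100+(y-2)/4.6)
o=np.array([.5664,.1379]);e=np.array([.969,.247]);n=np.array([-.247,.969])
def q(k,p,z):
    P=plane(c,*f(*p),z)[:2]-o; print(k,z,"x %.4f y %.4f"%(P@e,P@n))
for z in(.078,.080):
    q('Lo',(168,296),z);q('Ro',(488,296),z);q('Li',(200,328),z);q('Ri',(458,328),z)
q('cl',(222,362),.0855);q('cr',(450,362),.0855)
```

```text
Lo 0.078 x -0.0370 y -0.0225
Ro 0.078 x -0.0370 y 0.0211
Li 0.078 x -0.0322 y -0.0182
Ri 0.078 x -0.0323 y 0.0171
Lo 0.08 x -0.0373 y -0.0223
Ro 0.08 x -0.0373 y 0.0208
Li 0.08 x -0.0326 y -0.0181
Ri 0.08 x -0.0326 y 0.0169
cl 0.0855 x -0.0286 y -0.0148
cr 0.0855 x -0.0286 y 0.0155
```

Emit:
{"api": "send_rows", "payload": {
  "series": [
    [[0.004, -0.003, 0], [0, 0, 0], 1],
    [[0.008, -0.003, 0], [0, 0, 0], 1],
    [[0.012, -0.003, 0], [0, 0, 0], 1],
    [[0.016, -0.003, 0], [0, 0, 0], 1],
    [[0.02, -0.003, 0], [0, 0, 0], 1],
    [[0.024, -0.003, 0], [0, 0, 0], 1],
    [[0.028, -0.003, 0], [0, 0, 0], 1],
    [[0.032, -0.003, 0], [0, 0, 0], 1],
    [[0.036, -0.003, 0], [0, 0, 0], 1],
    [[0.038, -0.003, 0], [0, 0, 0], 1]
  ]
}}

```text
time_s: 10.75
position: [0.5665, 0.137, 0.135]
eef_rot: [-2.702, 1.571, -2.452]
force: [0.1, 0.0, -1.4]
width: 0.0292
```

Run:
```python
from h import *
np.set_printoptions(precision=4,suppress=True)
T,s=tool(); print(T,s["force"],s["torque"],s["width"])
```

```text
[[-0.0002 -0.247   0.969   0.5665]
 [-0.0001  0.969   0.247   0.137 ]
 [-1.     -0.0001 -0.0002  0.135 ]
 [ 0.      0.      0.      1.    ]] [ 0.1243  0.0363 -1.4206] [-0.0383 -0.0373  0.0001] 0.029217971201731367
```

Emit:
{"api": "send_rows", "payload": {
  "series": [
    [[0.006, 0, 0], [0, 0, 0], 1],
    [[0.012, 0, 0], [0, 0, 0], 1],
    [[0.018, 0, 0], [0, 0, 0], 1],
    [[0.024, 0, 0], [0, 0, 0], 1],
    [[0.03, 0, 0], [0, 0, 0], 1],
    [[0.036, 0, 0], [0, 0, 0], 1],
    [[0.042, 0, 0], [0, 0, 0], 1],
    [[0.048, 0, 0], [0, 0, 0], 1],
    [[0.053, 0, 0], [0, 0, 0], 1],
    [[0.056, 0, 0], [0, 0, 0], 1]
  ]
}}

```text
time_s: 11.75
position: [0.5663, 0.137, 0.1182]
eef_rot: [-2.954, 1.57, -2.704]
force: [-1.4, 0.2, -0.5]
width: 0.0296
```

Run:
```python
from h import *
np.set_printoptions(precision=4,suppress=True)
T,s=tool(); print(T,s["force"],s["torque"],s["width"])
```

```text
[[-0.0004 -0.247   0.969   0.5663]
 [-0.0002  0.969   0.247   0.137 ]
 [-1.     -0.0001 -0.0005  0.1182]
 [ 0.      0.      0.      1.    ]] [-1.4049  0.1849 -0.4584] [-0.091   0.4902 -0.006 ] 0.029625438584723104
```

Emit:
{"api": "send_rows", "payload": {
  "series": [
    [[0, 0, -0.002], [0, 0, 0], 1],
    [[0.006, 0, -0.002], [0, 0, 0], 1],
    [[0.012, 0, -0.002], [0, 0, 0], 1],
    [[0.018, 0, -0.002], [0, 0, 0], 1],
    [[0.024, 0, -0.002], [0, 0, 0], 1],
    [[0.03, 0, -0.002], [0, 0, 0], 1],
    [[0.036, 0, -0.002], [0, 0, 0], 1],
    [[0.042, 0, -0.002], [0, 0, 0], 1],
    [[0.046, 0, -0.002], [0, 0, 0], 1],
    [[0.048, 0, -0.002], [0, 0, 0], 1]
  ]
}}

```text
time_s: 12.75
position: [0.5658, 0.1368, 0.1038]
eef_rot: [-2.747, 1.57, -2.498]
force: [-0.9, 0.0, -2.2]
width: 0.0293
```

Run:
```python
from h import *
np.set_printoptions(precision=4,suppress=True)
T,s=tool(); print(T,s["force"],s["torque"],s["width"])
```

```text
[[-0.0003 -0.247   0.969   0.5658]
 [-0.0002  0.969   0.247   0.1368]
 [-1.     -0.0001 -0.0003  0.1038]
 [ 0.      0.      0.      1.    ]] [-0.9437  0.0262 -2.1848] [-0.0005 -0.037  -0.0389] 0.029329912503440518
```

Emit:
{"api": "send_rows", "payload": {
  "series": [
    [[0.002, 0, 0], [0, 0, 0], 1],
    [[0.004, 0, 0], [0, 0, 0], 1],
    [[0.006, 0, 0], [0, 0, 0], 1],
    [[0.008, 0, 0], [0, 0, 0], 1],
    [[0.01, 0, 0], [0, 0, 0], 1],
    [[0.012, 0, 0], [0, 0, 0], 1],
    [[0.014, 0, 0], [0, 0, 0], 1],
    [[0.016, 0, 0], [0, 0, 0], 1],
    [[0.018, 0, 0], [0, 0, 0], 1],
    [[0.018, 0, 0], [0, 0, 0], 1]
  ]
}}

```text
time_s: 13.75
position: [0.5661, 0.1369, 0.0988]
eef_rot: [0.136, 1.57, 0.385]
force: [-2.7, 0.1, 5.7]
width: 0.0294
```

Run:
```python
from h import *
np.set_printoptions(precision=4,suppress=True)
T,s=tool(); print(T[:3,3],s["force"],s["torque"],s["width"])
```

```text
[0.5661 0.1369 0.0988] [-2.7454  0.0949  5.6531] [-0.0547  0.4925 -0.022 ] 0.029414933206536452
```

Emit:
{"api": "send_rows", "payload": {
  "series": [
    [[-0.001, 0, 0], [0, 0, 0], 0.62],
    [[-0.001, 0, 0], [0, 0, 0], 0.58],
    [[-0.001, 0, 0], [0, 0, 0], 0.52],
    [[-0.001, 0, 0], [0, 0, 0], 0.5],
    [[-0.001, 0, 0], [0, 0, 0], 0.5],
    [[-0.01, 0, 0], [0, 0, 0], 0.5],
    [[-0.05, 0, 0], [0, 0, 0], 0.5],
    [[-0.1, 0, 0], [0, 0, 0], 0.5],
    [[-0.18, 0, 0], [0, 0, 0], 0.5],
    [[-0.25, 0, 0], [0, 0, 0], 0.5]
  ]
}}

```text
time_s: 14.75
position: [0.5662, 0.1368, 0.176]
eef_rot: [-0.028, 1.57, 0.222]
force: [0.3, -1.0, 0.6]
width: 0.043
```

Run:
```python
from h import *
np.set_printoptions(precision=4,suppress=True)
T,s=tool(); print(T[:3,3],s["force"],s["torque"],s["width"])
c=grab("wrist","pics/w9.png")
c=grab("side","pics/s9.png");t=cv2.imread("pics/s9.png")
cv2.imwrite("pics/s9c.png",cv2.resize(t[100:200,280:380],None,fx=6,fy=6,interpolation=cv2.INTER_CUBIC))
```

```text
[0.5662 0.1368 0.176 ] [ 0.2972 -1.0434  0.6195] [-0.0573 -0.0209 -0.0367] 0.04302942593622724
```

View pics/w9.png

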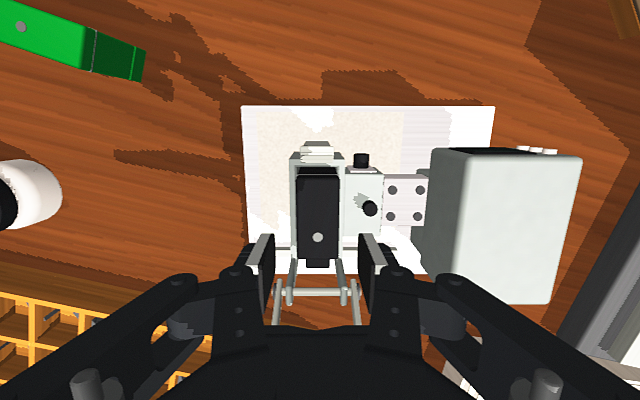

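View pics/s9c.png

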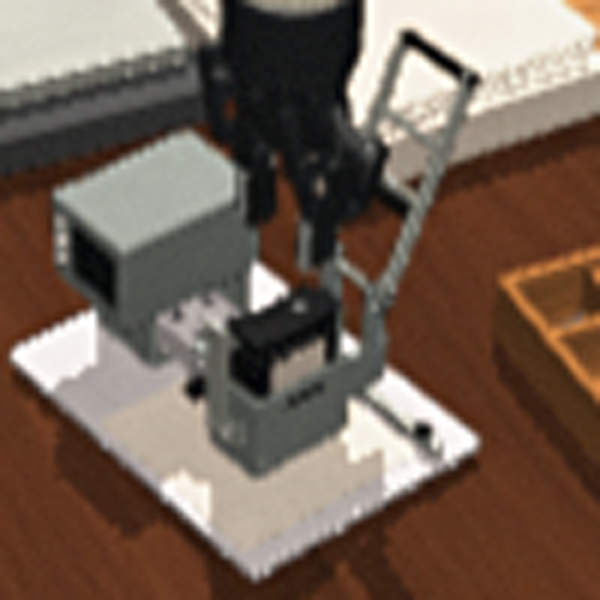

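Emit:
{"api": "send_rows", "payload": {
  "series": [
    [[-0.12, 0, 0], [0.05, 0, 0], 0.5],
    [[-0.25, 0, 0], [0.15, 0, 0], 0.5],
    [[-0.38, 0, 0], [0.25, 0, 0], 0.5],
    [[-0.5, 0, 0], [0.35, 0, 0], 0.5],
    [[-0.5, 0, 0.06], [0.45, 0, 0], 0.5],
    [[-0.5, 0, 0.14], [0.55, 0, 0], 0.5],
    [[-0.5, 0, 0.22], [0.65, 0, 0], 0.5],
    [[-0.5, 0, 0.3], [0.75, 0, 0], 0.5],
    [[-0.5, 0, 0.36], [0.85, 0, 0], 0.5],
    [[-0.5, 0.004, 0.386], [0.95, 0, 0], 0.5]
  ]
}}

```text
time_s: 15.85
position: [0.6787, 0.1668, 0.3236]
eef_rot: [-0.499, 1.57, -1.68]
force: [-0.7, 0.6, 0.2]
width: 0.0425
```

Run:
```python
from h import *
np.set_printoptions(precision=4,suppress=True)
T,s=tool(); print(T,s["qpos"],s["width"])
c=grab("wrist","pics/w10.png")
```

```text
[[-0.0001  0.9252  0.3796  0.6787]
 [-0.0006  0.3796 -0.9252  0.1668]
 [-1.     -0.0003  0.0005  0.3236]
 [ 0.      0.      0.      1.    ]] [-0.6926  0.5699  0.6558  1.3197 -0.3422  1.3644  0.3445] 0.04250031337336687
```

View pics/w10.png

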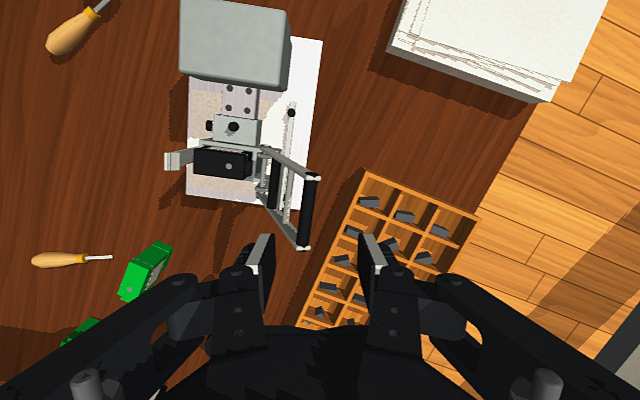

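Run:
```python
from h import *
np.set_printoptions(precision=4,suppress=True)
t=cv2.imread("pics/w10.png")
cv2.imwrite("pics/w10c.png",cv2.resize(t[140:260,220:340],None,fx=5,fy=5,interpolation=cv2.INTER_CUBIC))
c=load("pics/w10.png")
for p in((312,180),(303,246)): print(plane(c,*p,.244))
```

```text
[0.6668 0.187  0.244 ]
[0.6799 0.1362 0.244 ]
```

View pics/w10c.png

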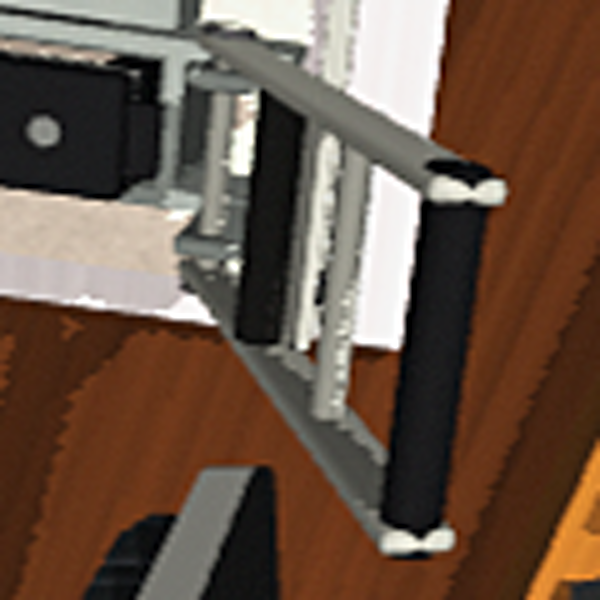

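Emit:
{"api": "send_rows", "payload": {
  "series": [
    [[0.04, -0.015, 0.002], [0.04, 0, 0], 0.5],
    [[0.09, -0.015, 0.002], [0.08, 0, 0], 0.5],
    [[0.14, -0.015, 0.002], [0.094, 0, 0], 0.5],
    [[0.19, -0.015, 0.002], [0.094, 0, 0], 0.5],
    [[0.24, -0.015, 0.002], [0.094, 0, 0], 0.5],
    [[0.262, -0.015, 0.002], [0.094, 0, 0], 0.5],
    [[0.262, -0.015, 0.002], [0.094, 0, 0], 0.6],
    [[0.262, -0.015, 0.002], [0.094, 0, 0], 0.7],
    [[0.262, -0.015, 0.002], [0.094, 0, 0], 0.8],
    [[0.262, -0.015, 0.002], [0.094, 0, 0], 0.85]
  ],
  "newtons": 20
}}

```text
time_s: 16.9
position: [0.674, 0.1643, 0.2455]
eef_rot: [1.585, 1.57, 0.269]
force: [-0.7, -0.2, -0.3]
width: 0.0129
```

Run:
```python
from h import *
np.set_printoptions(precision=4,suppress=True)
T,s=tool(); print(T,s["force"],s["width"])
c=grab("wrist","pics/w11.png");c=grab("side","pics/s11.png");t=cv2.imread("pics/s11.png")
cv2.imwrite("pics/s11c.png",cv2.resize(t[60:200,290:400],None,fx=4.2,fy=4.2,interpolation=cv2.INTER_CUBIC))
```

```text
[[ 0.0005  0.9678  0.2518  0.674 ]
 [ 0.0001  0.2518 -0.9678  0.1643]
 [-1.      0.0005 -0.      0.2455]
 [ 0.      0.      0.      1.    ]] [-0.7145 -0.1825 -0.2625] 0.012888667506158746
```

View pics/w11.png

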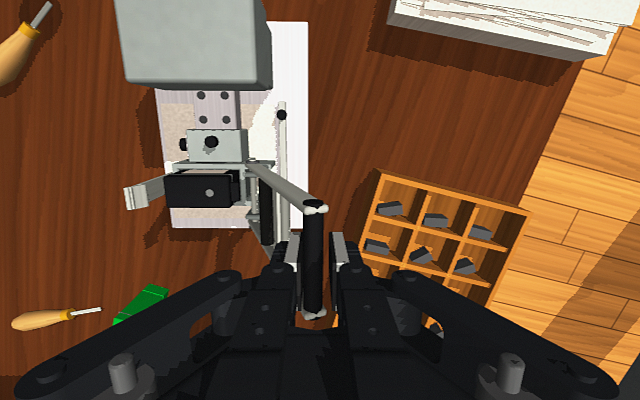

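View pics/s11c.png

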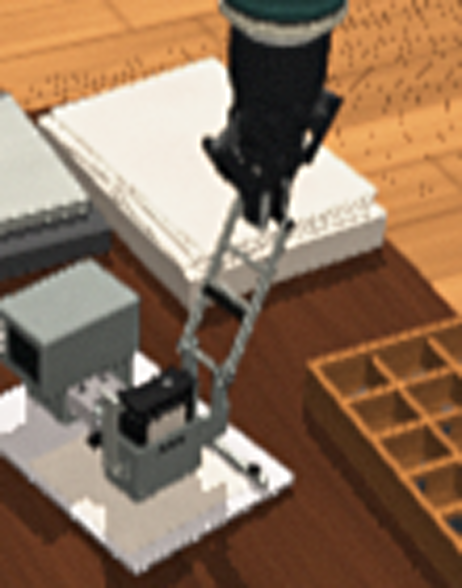

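Emit:
{"api": "send_rows", "payload": {
  "series": [
    [[0, 0, 0], [0, 0, 0], 0.95],
    [[0, 0, 0], [0, 0, 0], 1],
    [[0, 0, 0], [0, 0, 0], 1],
    [[-0.0168, -0.0435, 0], [0, 0, 0], 1],
    [[-0.0293, -0.0884, 0], [0, 0, 0], 1],
    [[-0.0371, -0.1345, 0], [0, 0, 0], 1],
    [[-0.0403, -0.181, 0], [0, 0, 0], 1],
    [[-0.0389, -0.2276, 0], [0, 0, 0], 1],
    [[-0.0328, -0.2738, 0], [0, 0, 0], 1],
    [[-0.0221, -0.3192, 0], [0, 0, 0], 1]
  ],
  "newtons": 25
}}

```text
time_s: 18.0
position: [0.5813, 0.1405, 0.2521]
eef_rot: [1.713, 1.569, 0.397]
force: [3.0, 1.7, 2.6]
width: 0.0088
```

Run:
```python
from h import *
np.set_printoptions(precision=4,suppress=True)
T,s=tool(); print(T,s["force"],s["width"])
c=grab("wrist","pics/w12.png");c=grab("side","pics/s12.png");t=cv2.imread("pics/s12.png")
cv2.imwrite("pics/s12c.png",cv2.resize(t[60:200,290:400],None,fx=4.2,fy=4.2,interpolation=cv2.INTER_CUBIC))
p=T[:3,3]-np.array([.6187,.1502,.119]); e=np.array([.9692,.2462]); print(p[:2]@e,p[2],np.hypot(p[:2]@e,p[2]))
```

```text
[[ 0.0018  0.9677  0.2519  0.5813]
 [ 0.0008  0.2519 -0.9677  0.1405]
 [-1.      0.002  -0.0003  0.2521]
 [ 0.      0.      0.      1.    ]] [2.9758 1.7208 2.5715] 0.008836870578560356
-0.03864152231327606 0.133141168782974 0.13863526994089123
```

View pics/w12.png

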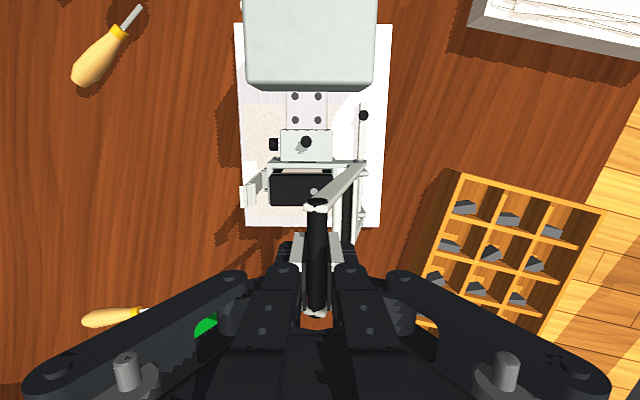

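View pics/s12c.png

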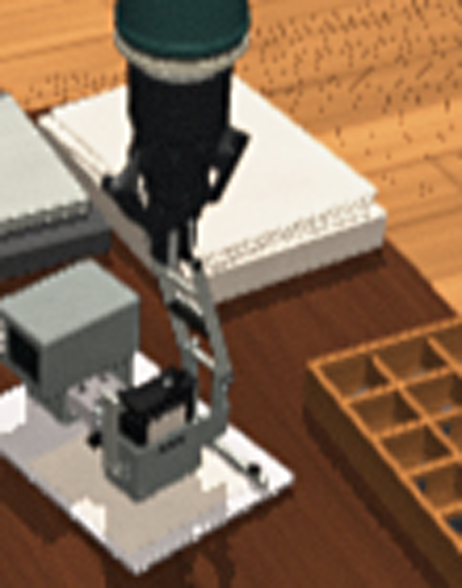

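Emit:
{"api": "send_rows", "payload": {
  "series": [
    [[0.0118, -0.0354, 0], [0, 0, 0], 1],
    [[0.0263, -0.0698, 0], [0, 0, 0], 1],
    [[0.0436, -0.1029, 0], [0, 0, 0], 1],
    [[0.0634, -0.1345, 0], [0, 0, 0], 1],
    [[0.0857, -0.1644, 0], [0, 0, 0], 1],
    [[0.1104, -0.1925, 0], [0, 0, 0], 1],
    [[0.1372, -0.2184, 0], [0, 0, 0], 1],
    [[0.1659, -0.2422, 0], [0, 0, 0], 1],
    [[0.1966, -0.2636, 0], [0, 0, 0], 1],
    [[0.2288, -0.2824, 0], [0, 0, 0], 1]
  ]
}}

```text
time_s: 19.1
position: [0.4988, 0.1189, 0.1822]
eef_rot: [1.364, 1.571, 0.048]
force: [2.9, 4.2, 0.8]
width: 0.0087
```

Run:
```python
from h import *
np.set_printoptions(precision=4,suppress=True)
T,s=tool(); print(T,s["force"],s["width"])
c=grab("wrist","pics/w13.png");c=grab("side","pics/s13.png");t=cv2.imread("pics/s13.png")
cv2.imwrite("pics/s13c.png",cv2.resize(t[60:200,290:400],None,fx=4.2,fy=4.2,interpolation=cv2.INTER_CUBIC))
p=T[:3,3]-np.array([.6187,.1502,.119]); e=np.array([.9692,.2462]); print(p[:2]@e,p[2],np.hypot(p[:2]@e,p[2]),np.arctan2(p[2],-p[:2]@e))
```

```text
[[ 0.0001  0.9678  0.2517  0.4988]
 [ 0.      0.2517 -0.9678  0.1189]
 [-1.      0.0001  0.      0.1822]
 [ 0.      0.      0.      1.    ]] [2.9139 4.2328 0.8454] 0.008702230165368405
-0.12392976033264756 0.06322181747118111 0.1391243461816328 0.47172851769483215
```

View pics/w13.png

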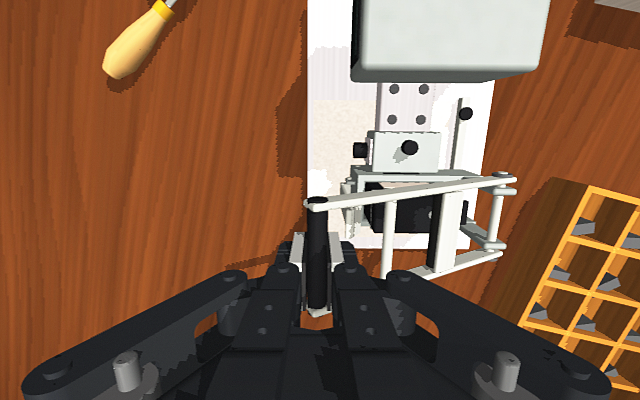

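View pics/s13c.png

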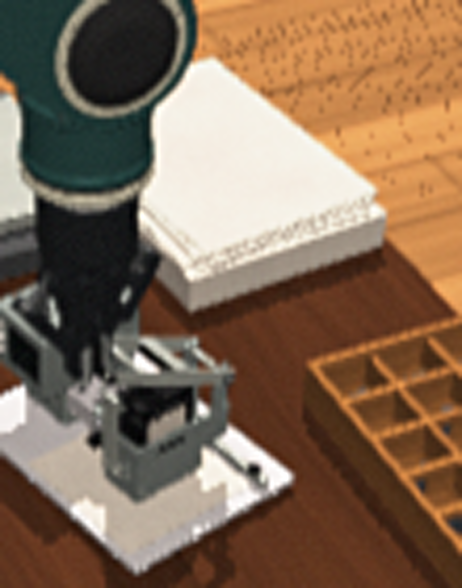

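Emit:
{"api": "send_rows", "payload": {
  "series": [
    [[0.0293, -0.0144, 0], [0, 0, 0], 1],
    [[0.0596, -0.0266, 0], [0, 0, 0], 1],
    [[0.0906, -0.0368, 0], [0, 0, 0], 1],
    [[0.1178, -0.0437, 0], [0, 0, 0], 1],
    [[0.1407, -0.0482, 0], [0, 0, 0], 1],
    [[0.1407, -0.0482, 0], [0, 0, 0], 1],
    [[0.1407, -0.0482, 0], [0, 0, 0], 1],
    [[0.1407, -0.0482, 0], [0, 0, 0], 0.8],
    [[0.1407, -0.0482, 0], [0, 0, 0], 0.8],
    [[0.1407, -0.0482, 0], [0, 0, 0], 0.8]
  ]
}}

```text
time_s: 20.2
position: [0.4849, 0.1149, 0.1404]
eef_rot: [-1.197, 1.57, -2.513]
force: [0.7, 0.6, -0.4]
width: 0.017
```

Run:
```python
from h import *
np.set_printoptions(precision=4,suppress=True)
T,s=tool(); print(T,s["force"],s["width"])
c=grab("wrist","pics/w14.png");c=grab("side","pics/s14.png");t=cv2.imread("pics/s14.png")
cv2.imwrite("pics/s14c.png",cv2.resize(t[60:200,290:400],None,fx=4.2,fy=4.2,interpolation=cv2.INTER_CUBIC))
p=T[:3,3]-np.array([.6187,.1502,.119]); e=np.array([.9692,.2462]); print(p[:2]@e,p[2],np.hypot(p[:2]@e,p[2]),np.arctan2(p[2],-p[:2]@e))
```

```text
[[-0.0008  0.9679  0.2514  0.4849]
 [-0.0006  0.2514 -0.9679  0.1149]
 [-1.     -0.0009  0.0004  0.1404]
 [ 0.      0.      0.      1.    ]] [ 0.7402  0.6119 -0.4376] 0.016985282330090598
-0.13835788331226154 0.021423606461276418 0.14000669551295403 0.15362196869010855
```

View pics/w14.png

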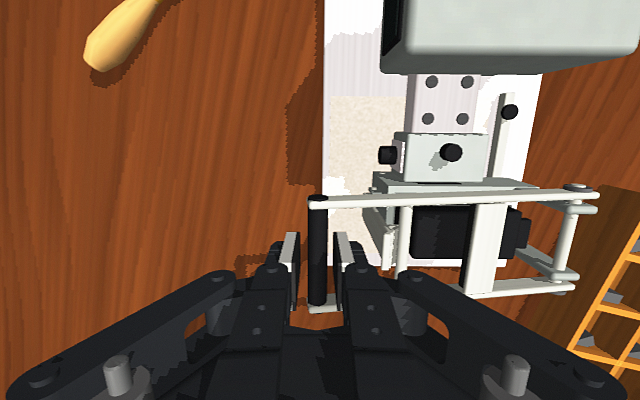

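View pics/s14c.png

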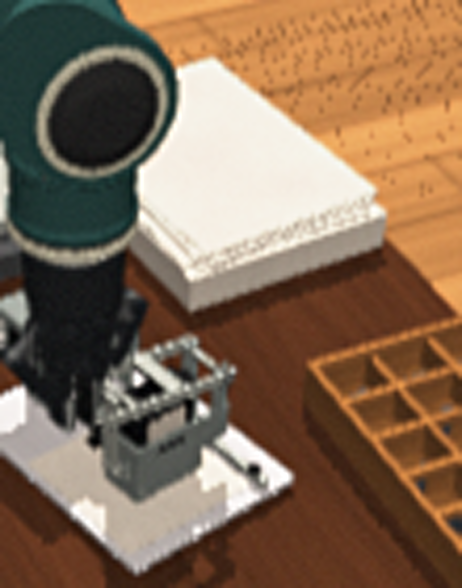

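Emit:
{"api": "send_rows", "payload": {
  "series": [
    [[-0.03, 0, 0], [0, 0, 0], 0.8],
    [[-0.06, 0, 0], [0, 0, 0], 0.8],
    [[-0.1, 0, 0], [0, 0, 0], 0.8],
    [[-0.13, 0, 0], [0, 0, 0], 0.8],
    [[-0.13, -0.004, 0], [0, 0, 0], 0.9],
    [[-0.13, -0.004, 0], [0, 0, 0], 1],
    [[-0.13, -0.004, 0], [0, 0, 0], 1],
    [[-0.13, -0.004, 0], [0, 0, 0], 1],
    [[-0.115, -0.004, 0], [0, 0, 0], 1],
    [[-0.1, -0.004, 0], [0, 0, 0], 1]
  ],
  "newtons": 40
}}

```text
time_s: 21.3
position: [0.484, 0.115, 0.1702]
eef_rot: [-1.117, 1.57, -2.433]
force: [0.2, 0.2, -0.2]
width: -0.0002
```

Run:
```python
from h import *
np.set_printoptions(precision=4,suppress=True)
T,s=tool(); print(T,s["force"],s["width"])
c=grab("wrist","pics/w15.png");c=grab("side","pics/s15.png");t=cv2.imread("pics/s15.png")
```

```text
[[-0.0002  0.9678  0.2517  0.484 ]
 [-0.0002  0.2517 -0.9678  0.115 ]
 [-1.     -0.0003  0.0001  0.1702]
 [ 0.      0.      0.      1.    ]] [ 0.2132  0.1792 -0.2159] -0.00017244059833324257
```

View pics/w15.png

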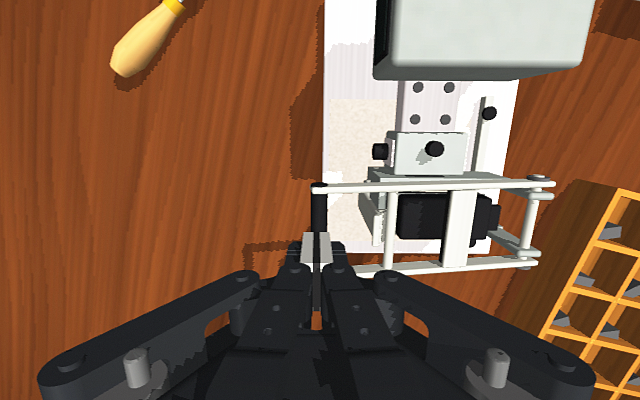

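Emit:
{"api": "send_rows", "payload": {
  "series": [
    [[0.01, 0, 0], [0, 0, 0], 1],
    [[0.02, 0, 0], [0, 0, 0], 1],
    [[0.03, 0, 0], [0, 0, 0], 1],
    [[0.038, 0, 0], [0, 0, 0], 1],
    [[0.045, 0, 0], [0, 0, 0], 1],
    [[0.052, 0, 0], [0, 0, 0], 1],
    [[0.058, 0, 0], [0, 0, 0], 1],
    [[0.064, 0, 0], [0, 0, 0], 1],
    [[0.07, 0, 0], [0, 0, 0], 1],
    [[0.074, 0, 0], [0, 0, 0], 1]
  ]
}}

```text
time_s: 22.4
position: [0.4838, 0.1149, 0.1485]
eef_rot: [-1.804, 1.57, -3.121]
force: [-6.0, -2.3, 8.2]
width: 0.0002
```

Run:
```python
from h import *
np.set_printoptions(precision=4,suppress=True)
T,s=tool(); print(T[:3,3],s["force"],s["torque"])
```

```text
[0.4838 0.1149 0.1485] [-5.9922 -2.3097  8.1597] [-0.2707  1.1618  0.0364]
```

Run:
```python
from h import *
c=grab("wrist","pics/w16.png");t=cv2.imread("pics/w16.png")
cv2.imwrite("pics/w16c.png",cv2.resize(t[150:330,250:450],None,fx=4,fy=3.3,interpolation=cv2.INTER_CUBIC))
c=grab("side","pics/s16.png");t=cv2.imread("pics/s16.png")
cv2.imwrite("pics/s16c.png",cv2.resize(t[120:200,290:370],None,fx=7,fy=7,interpolation=cv2.INTER_CUBIC))
```

```text
(no output)
```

View pics/w16c.png

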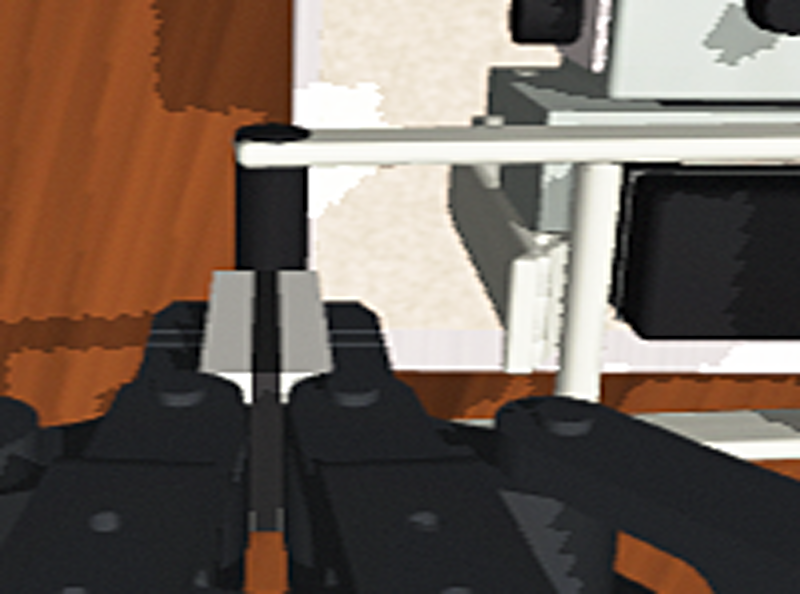

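View pics/s16c.png

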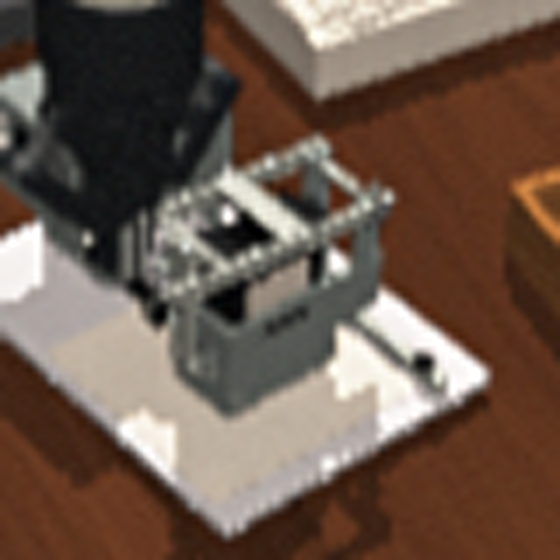

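Emit:
{"api": "send_rows", "payload": {
  "series": [
    [[0, -0.003, 0], [0, 0, 0], 1],
    [[0.002, -0.004, 0], [0, 0, 0], 1],
    [[0.004, -0.004, 0], [0, 0, 0], 1],
    [[0.006, -0.004, 0], [0, 0, 0], 1],
    [[0.008, -0.004, 0], [0, 0, 0], 1],
    [[0.01, -0.005, 0], [0, 0, 0], 1],
    [[0.012, -0.005, 0], [0, 0, 0], 1],
    [[0.014, -0.005, 0], [0, 0, 0], 1],
    [[0.016, -0.005, 0], [0, 0, 0], 1],
    [[0.016, -0.005, 0], [0, 0, 0], 1]
  ]
}}

```text
time_s: 23.5
position: [0.4828, 0.1146, 0.1439]
eef_rot: [1.628, 1.57, 0.312]
force: [0.6, -0.0, 5.4]
width: -0.0004
```

Run:
```python
from h import *
np.set_printoptions(precision=4,suppress=True)
T,s=tool(); print(T[:3,3],s["force"],s["torque"])
```

```text
[0.4828 0.1146 0.1439] [ 0.6072 -0.0312  5.3576] [-0.0168  0.1326 -0.0176]
```

Emit:
{"api": "send_rows", "payload": {
  "series": [
    [[0.002, 0, 0], [0, 0, 0], 1],
    [[0.004, 0, 0], [0, 0, 0], 1],
    [[0.006, 0, 0], [0, 0, 0], 1],
    [[0.008, -0.001, 0], [0, 0, 0], 1],
    [[0.01, -0.001, 0], [0, 0, 0], 1],
    [[0.012, -0.001, 0], [0, 0, 0], 1],
    [[0.014, -0.001, 0], [0, 0, 0], 1],
    [[0.016, -0.001, 0], [0, 0, 0], 1],
    [[0.016, -0.001, 0], [0, 0, 0], 1],
    [[0.016, -0.001, 0], [0, 0, 0], 1]
  ]
}}

```text
time_s: 24.5
position: [0.4825, 0.1146, 0.1391]
eef_rot: [1.413, 1.57, 0.097]
force: [0.4, -0.5, 2.6]
width: -0.0004
```

Run:
```python
from h import *
np.set_printoptions(precision=4,suppress=True)
T,s=tool(); print(T[:3,3],s["force"],s["torque"])
```

```text
[0.4825 0.1146 0.1391] [ 0.427  -0.495   2.6115] [0.0001 0.0007 0.0521]
```

Emit:
{"api": "send_rows", "payload": {
  "series": [
    [[0.002, 0, 0], [0, 0, 0], 1],
    [[0.003, 0, 0], [0, 0, 0], 1],
    [[0.004, 0, 0], [0, 0, 0], 1],
    [[0.005, 0, 0], [0, 0, 0], 1],
    [[0.006, 0, 0], [0, 0, 0], 1],
    [[0.007, 0, 0], [0, 0, 0], 1],
    [[0.008, 0, 0], [0, 0, 0], 1],
    [[0.009, 0, 0], [0, 0, 0], 1],
    [[0.01, 0, 0], [0, 0, 0], 1],
    [[0.01, 0, 0], [0, 0, 0], 1]
  ]
}}

```text
time_s: 25.5
position: [0.4823, 0.1145, 0.136]
eef_rot: [-1.552, 1.571, -2.868]
force: [-1.1, -0.3, 4.4]
width: 0.0002
```

Run:
```python
from h import *
np.set_printoptions(precision=4,suppress=True)
T,s=tool(); print(T[:3,3],s["force"],s["torque"])
c=grab("wrist","pics/w17.png");t=cv2.imread("pics/w17.png")
cv2.imwrite("pics/w17c.png",cv2.resize(t[150:330,250:450],None,fx=4,fy=3.3,interpolation=cv2.INTER_CUBIC))
```

```text
[0.4823 0.1145 0.136 ] [-1.143  -0.3483  4.4058] [-0.054   0.1598  0.0039]
```

View pics/w17c.png

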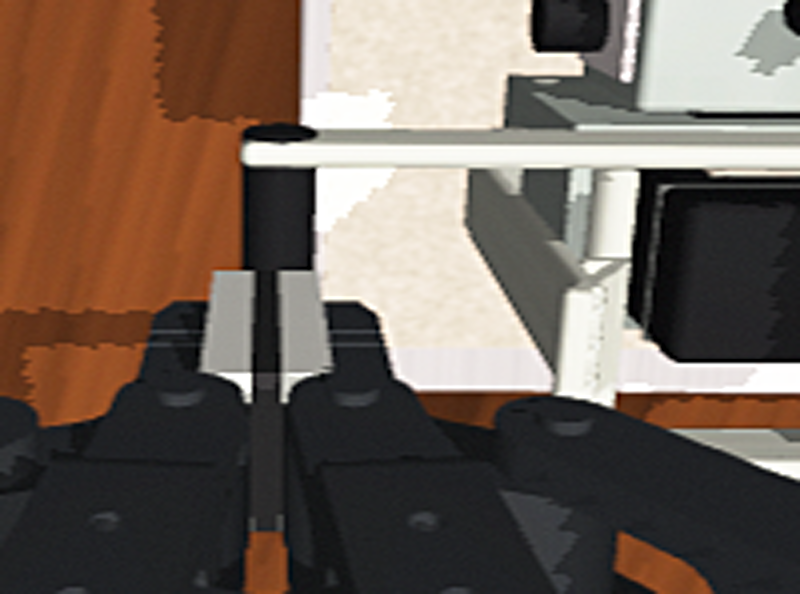

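Emit:
{"api": "send_rows", "payload": {
  "series": [
    [[0.001, 0, 0], [0, 0, 0], 1],
    [[0.002, -0.001, 0], [0, 0, 0], 1],
    [[0.003, -0.001, 0], [0, 0, 0], 1],
    [[0.004, -0.001, 0], [0, 0, 0], 1],
    [[0.005, -0.001, 0], [0, 0, 0], 1],
    [[0.006, -0.001, 0], [0, 0, 0], 1],
    [[0.007, -0.001, 0], [0, 0, 0], 1],
    [[0.008, -0.001, 0], [0, 0, 0], 1],
    [[0.009, -0.001, 0], [0, 0, 0], 1],
    [[0.01, -0.001, 0], [0, 0, 0], 1]
  ]
}}

```text
time_s: 26.55
position: [0.4822, 0.1145, 0.1332]
eef_rot: [1.76, 1.571, 0.444]
force: [-2.0, -0.3, 7.8]
width: 0.0001
```

Run:
```python
from h import *
np.set_printoptions(precision=4,suppress=True)
T,s=tool(); print(T[:3,3],s["force"],s["torque"])
```

```text
[0.4822 0.1145 0.1332] [-1.9795 -0.3455  7.8115] [-0.0236  0.3269  0.0159]
```

Emit:
{"api": "send_rows", "payload": {
  "series": [
    [[0.001, -0.001, 0], [0, 0, 0], 1],
    [[0.002, -0.001, 0], [0, 0, 0], 1],
    [[0.003, -0.001, 0], [0, 0, 0], 1],
    [[0.004, -0.001, 0], [0, 0, 0], 1],
    [[0.005, -0.001, 0], [0, 0, 0], 1],
    [[0.006, -0.001, 0], [0, 0, 0], 1],
    [[0.007, -0.001, 0], [0, 0, 0], 1],
    [[0.007, -0.001, 0], [0, 0, 0], 1],
    [[0.007, -0.001, 0], [0, 0, 0], 1],
    [[0.007, -0.001, 0], [0, 0, 0], 1]
  ]
}}

```text
time_s: 27.55
position: [0.4822, 0.1145, 0.1316]
eef_rot: [2.12, 1.57, 0.804]
force: [-4.5, -0.6, 20.6]
width: 0.0003
```

Run:
```python
from h import *
np.set_printoptions(precision=4,suppress=True)
T,s=tool(); print(T[:3,3],s["force"],s["torque"])
c=grab("wrist","pics/w18.png");t=cv2.imread("pics/w18.png")
cv2.imwrite("pics/w18c.png",cv2.resize(t[150:330,250:450],None,fx=4,fy=3.3,interpolation=cv2.INTER_CUBIC))
```

```text
[0.4822 0.1145 0.1316] [-4.4577 -0.6177 20.6349] [-0.2031  1.0667  0.0228]
```

View pics/w18c.png

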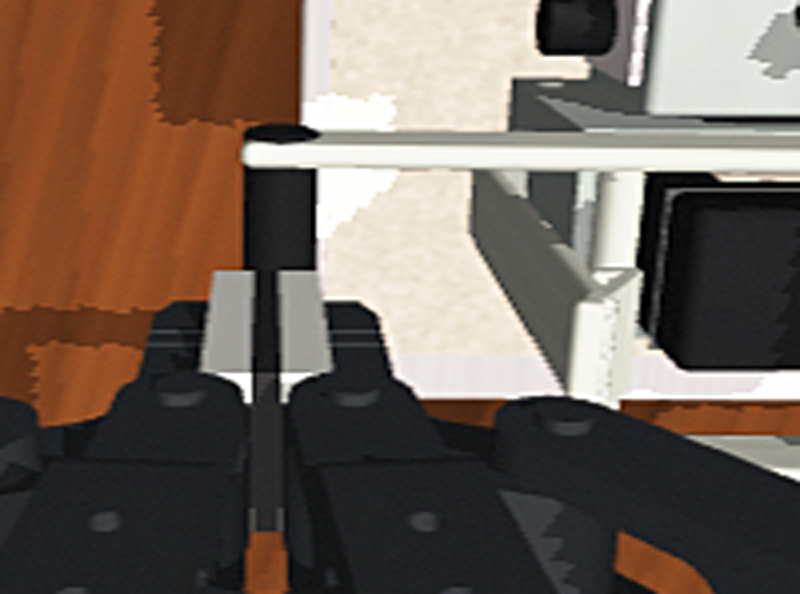

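Emit:
{"api": "send_rows", "payload": {
  "series": [
    [[-0.004, 0, 0], [0, 0, 0], 1],
    [[-0.008, 0, 0], [0, 0, 0], 1],
    [[-0.015, 0, 0], [0, 0, 0], 1],
    [[-0.025, 0, 0], [0, 0, 0], 1],
    [[-0.04, 0, 0], [0, 0, 0], 1],
    [[-0.06, 0, 0], [0, 0, 0], 1],
    [[-0.09, 0, 0], [0, 0, 0], 1],
    [[-0.13, 0, 0], [0, 0, 0], 1],
    [[-0.18, 0, 0], [0, 0, 0], 1],
    [[-0.22, 0, 0], [0, 0, 0], 1]
  ]
}}

```text
time_s: 28.6
position: [0.482, 0.1144, 0.1984]
eef_rot: [1.711, 1.57, 0.394]
force: [0.0, -0.7, 0.1]
width: 0.0003
```

Run:
```python
from h import *
np.set_printoptions(precision=4,suppress=True)
T,s=tool(); print(T[:3,3],s["force"],s["torque"])
c=grab("wrist","pics/w19.png");t=cv2.imread("pics/w19.png")
cv2.imwrite("pics/w19c.png",cv2.resize(t[120:300,280:520],None,fx=3.3,fy=3.3,interpolation=cv2.INTER_CUBIC))
c=grab("side","pics/s19.png");t=cv2.imread("pics/s19.png")
cv2.imwrite("pics/s19c.png",cv2.resize(t[120:200,290:370],None,fx=7,fy=7,interpolation=cv2.INTER_CUBIC))
```

```text
[0.482  0.1144 0.1984] [ 0.0323 -0.6631  0.0931] [-0.0755  0.0113 -0.007 ]
```

View pics/w19c.png

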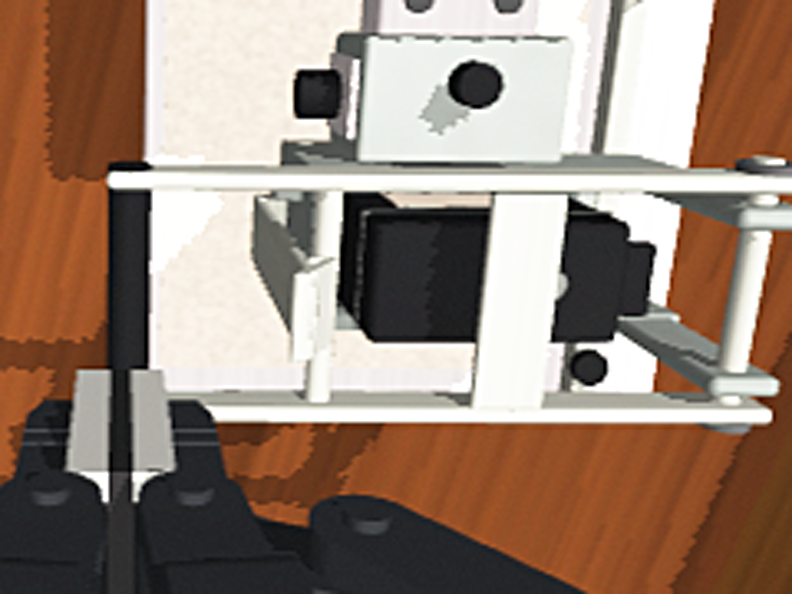

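View pics/s19c.png

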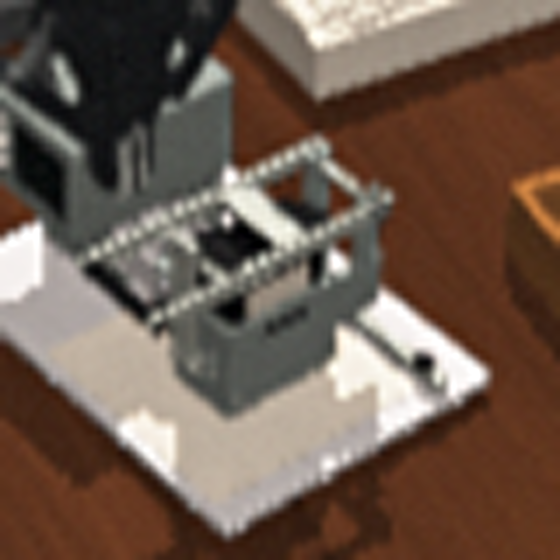

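Emit:
{"api": "send_rows", "payload": {
  "series": [
    [[0.04, 0, 0], [0, 0, 0], 1],
    [[0.08, 0, 0], [0, 0, 0], 1],
    [[0.12, 0, 0], [0, 0, 0], 1],
    [[0.15, 0, 0], [0, 0, 0], 1],
    [[0.17, 0, 0], [0, 0, 0], 1],
    [[0.185, 0, 0], [0, 0, 0], 1],
    [[0.195, 0, 0], [0, 0, 0], 1],
    [[0.202, 0, 0], [0, 0, 0], 1],
    [[0.206, 0, 0], [0, 0, 0], 1],
    [[0.208, 0, 0], [0, 0, 0], 1]
  ]
}}

```text
time_s: 29.7
position: [0.4819, 0.1144, 0.1347]
eef_rot: [2.171, 1.571, 0.854]
force: [-2.6, -0.3, 6.1]
width: 0.0001
```

Run:
```python
from h import *
np.set_printoptions(precision=4,suppress=True)
T,s=tool(); print(T[:3,3],s["force"],s["torque"])
```

```text
[0.4819 0.1144 0.1347] [-2.5932 -0.2634  6.0912] [-0.1313  0.5435  0.0085]
```

Emit:
{"api": "send_rows", "payload": {
  "series": [
    [[-0.002, 0, 0], [0, 0, 0], 1],
    [[-0.004, 0, 0], [0, 0, 0], 1],
    [[-0.004, 0, 0], [0, 0, 0], 1],
    [[-0.004, 0, 0], [0, 0, 0], 1],
    [[-0.004, 0, 0], [0, 0, 0], 1],
    [[-0.004, 0, 0], [0, 0, 0], 1],
    [[-0.004, 0, 0], [0, 0, 0], 1],
    [[-0.004, 0, 0], [0, 0, 0], 1],
    [[-0.004, 0, 0], [0, 0, 0], 1],
    [[-0.004, 0, 0], [0, 0, 0], 1]
  ]
}}

```text
time_s: 30.7
position: [0.4819, 0.1144, 0.1358]
eef_rot: [1.821, 1.571, 0.505]
force: [-1.3, -0.7, 6.0]
width: 0.0001
```

Run:
```python
from h import *
np.set_printoptions(precision=4,suppress=True)
T,s=tool(); print(T[:3,3],s["force"],s["torque"])
c=grab("wrist","pics/w20.png");t=cv2.imread("pics/w20.png")
cv2.imwrite("pics/w20c.png",cv2.resize(t[150:330,250:450],None,fx=4,fy=3.3,interpolation=cv2.INTER_CUBIC))
```

```text
[0.4819 0.1144 0.1358] [-1.291  -0.7234  5.9866] [-0.1369  0.376   0.0304]
```

View pics/w20c.png

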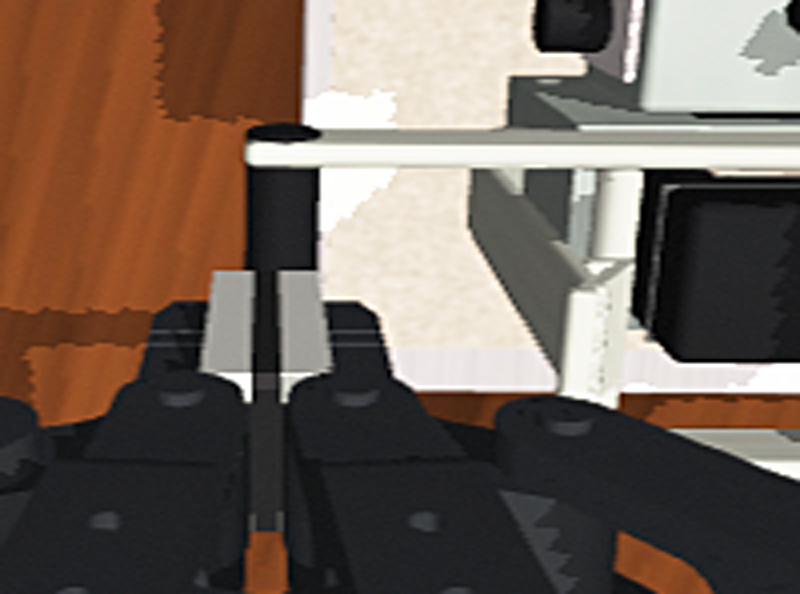

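Emit:
{"api": "send_rows", "payload": {
  "series": [
    [[-0.002, 0, 0], [0, 0, 0], 1],
    [[-0.004, 0, 0], [0, 0, 0], 1],
    [[-0.006, 0, 0], [0, 0, 0], 1],
    [[-0.006, 0, 0], [0, 0, 0], 1],
    [[-0.006, 0, 0], [0, 0, 0], 1],
    [[-0.006, 0, 0], [0, 0, 0], 1],
    [[-0.006, 0, 0], [0, 0, 0], 1],
    [[-0.006, 0, 0], [0, 0, 0], 1],
    [[-0.006, 0, 0], [0, 0, 0], 1],
    [[-0.006, 0, 0], [0, 0, 0], 1]
  ]
}}

```text
time_s: 31.75
position: [0.4818, 0.1144, 0.1375]
eef_rot: [-0.767, 1.571, -2.083]
force: [0.8, -0.6, -0.5]
width: -0.0002
```

Run:
```python
from h import *
np.set_printoptions(precision=4,suppress=True)
T,s=tool(); print(T[:3,3],s["force"],s["torque"])
```

```text
[0.4818 0.1144 0.1375] [ 0.808  -0.588  -0.5054] [-0.0069  0.0312  0.0197]
```

Run:
```python
from h import *
c=grab("wrist","pics/w21.png")
ims=[cv2.resize(cv2.imread(f"pics/{n}.png")[y:y+55,x:x+75],None,fx=5,fy=5,interpolation=cv2.INTER_CUBIC) for n,x,y in(("w16",350,185),("w18",370,185),("w19",340,185),("w21",370,185))]
cv2.imwrite("pics/cmp.png",np.vstack([np.hstack(ims[:2]),np.hstack(ims[2:])]))
```

```text
(no output)
```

View pics/cmp.png

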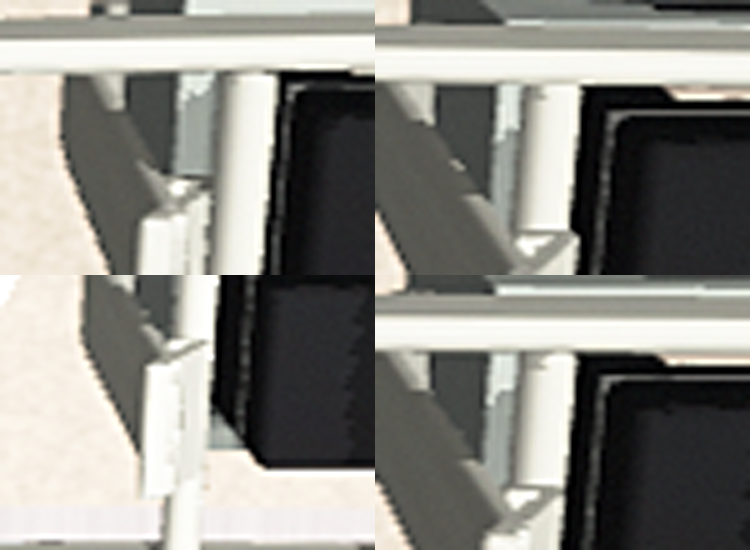

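Run:
```python
from h import *
e=np.array([.9692,.2462]);n=np.array([-.2462,.9692])
b=np.array([.5663,.137])
for k,p,q in(("w16",(391.4,221),(378.5,226)),("w18",(410,232),(398,238)),("w19",(381.4,198.4),(370,203)),("w21",(407,228),(393,236))):
    c=load(f"pics/{k}.png")
    for z in(.125,.13,.135):
        P=plane(c,*p,z)[:2]-b;Q=plane(c,*q,z)[:2]-b; print(k,z,"tip e %.4f y %.4f | front e %.4f"%(P@e,P@n,Q@e))
# bar end positions & latch bar by tri of w19 with side19 later
w=load("pics/w19.png"); print(proj(load("pics/side1.png"),[.482,.1144,.117]))
```

```text
w16 0.125 tip e -0.0442 y 0.0105 | front e -0.0512
w16 0.13 tip e -0.0456 y 0.0122 | front e -0.0523
w16 0.135 tip e -0.0470 y 0.0140 | front e -0.0535
w18 0.125 tip e -0.0409 y 0.0106 | front e -0.0466
w18 0.13 tip e -0.0426 y 0.0126 | front e -0.0481
w18 0.135 tip e -0.0443 y 0.0145 | front e -0.0496
w19 0.125 tip e -0.0408 y 0.0101 | front e -0.0488
w19 0.13 tip e -0.0420 y 0.0114 | front e -0.0498
w19 0.135 tip e -0.0431 y 0.0127 | front e -0.0507
w21 0.125 tip e -0.0410 y 0.0106 | front e -0.0479
w21 0.13 tip e -0.0427 y 0.0124 | front e -0.0493
w21 0.135 tip e -0.0443 y 0.0143 | front e -0.0508
(np.float64(307.2208613285431), np.float64(163.0941857615256))
```

Emit:
{"api": "send_rows", "payload": {
  "series": [
    [[-0.05, 0, 0], [0, 0, 0], 1],
    [[-0.12, 0, 0], [0, 0, 0], 1],
    [[-0.22, 0, 0], [0, 0, 0], 1],
    [[-0.3, 0, 0.04], [0, 0, 0], 1],
    [[-0.36, -0.05, 0.08], [0, 0, 0], 1],
    [[-0.36, -0.12, 0.12], [0, 0, 0], 1],
    [[-0.36, -0.15, 0.15], [0, 0, 0], 1],
    [[-0.36, -0.15, 0.15], [0, 0, 0], 1],
    [[-0.36, -0.15, 0.15], [0, 0, 0], 1],
    [[-0.36, -0.15, 0.15], [0, 0, 0], 1]
  ]
}}

```text
time_s: 32.8
position: [0.4499, 0.0601, 0.2453]
eef_rot: [-0.591, 1.57, -1.907]
force: [-1.2, 0.3, 1.0]
width: 0.0009
```

Run:
```python
from h import *
np.set_printoptions(precision=4,suppress=True)
T,s=tool(); print(T[:3,3],s["force"])
c=grab("wrist","pics/w22.png")
t=cv2.imread("pics/w22.png"); cv2.imwrite("pics/w22c.png",cv2.resize(t[130:270,320:500],None,fx=4.2,fy=4.2,interpolation=cv2.INTER_CUBIC))
c=grab("side","pics/s22.png");t=cv2.imread("pics/s22.png")
cv2.imwrite("pics/s22c.png",cv2.resize(t[120:200,290:370],None,fx=7,fy=7,interpolation=cv2.INTER_CUBIC))
c=grab("top","pics/t22.png")
```

```text
[0.4499 0.0601 0.2453] [-1.1568  0.3094  0.9927]
```

View pics/w22c.png

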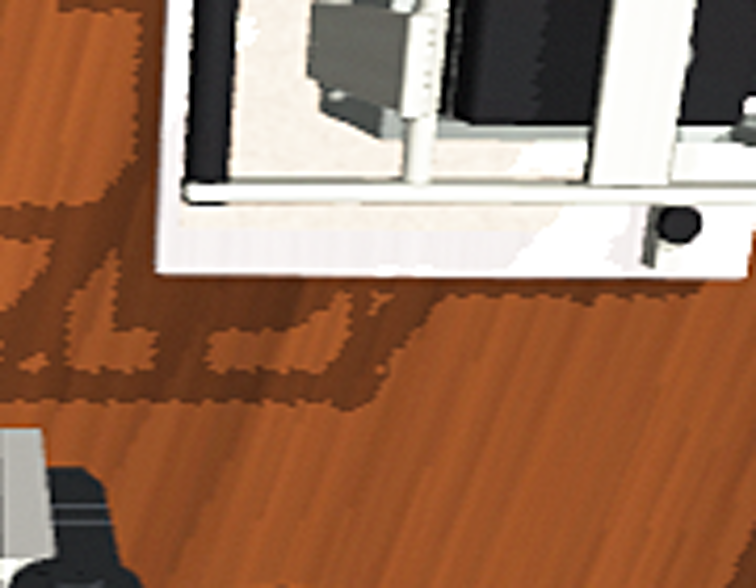

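View pics/s22c.png

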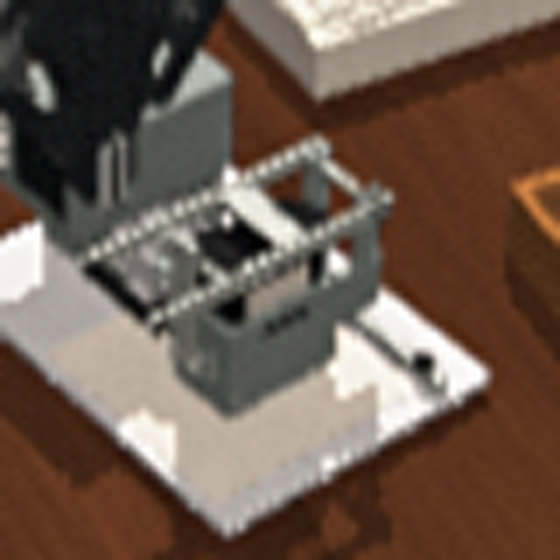

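View pics/t22.png

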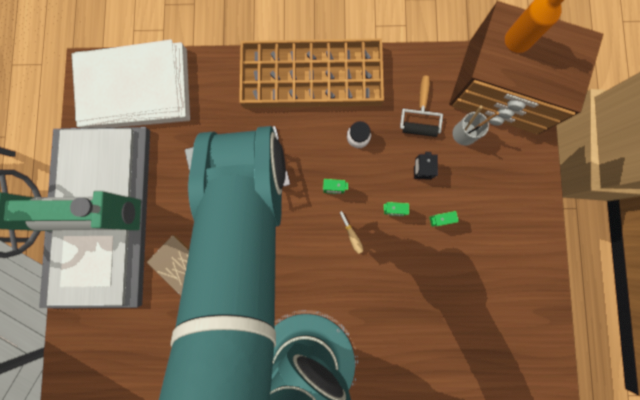

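Run:
```python
from h import *
np.set_printoptions(precision=4,suppress=True)
w=load("pics/w22.png"); s=load("pics/s22.png")
fw=lambda x,y:(320+(x-1.6)/4.2,130+(y-1.6)/4.2); fs=lambda x,y:(290+(x-3)/7,120+(y-3)/7)
p,d=tri(w,fw(208,192),s,fs(157,320)); print(p,d)
e=np.array([.9692,.2462]);n=np.array([-.2462,.9692]);b=np.array([.5663,.137])
print((p[:2]-b)@e,(p[:2]-b)@n)
for hz in(.117,.119):
  for th in(.005,.035,.1):
    q=b-.027*n
    H=np.r_[q+.054*e,hz]; B=np.r_[q+(.054-.14*np.cos(th))*e,hz+.14*np.sin(th)]
    f=lambda P:np.round((np.array(proj(s,P))-[290,120])*7+3,1)
    print(hz,th,"hinge",f(H),"bar",f(B),"wbar",np.round((np.array(proj(w,B))-[320,130])*4.2+1.6,1))
# compare s16 vs s22 rail end motion
a=cv2.imread("pics/s14.png")[120:200,290:370];c=cv2.imread("pics/s16.png")[120:200,290:370];g=cv2.imread("pics/s22.png")[120:200,290:370]
cv2.imwrite("pics/cmp2.png",np.hstack([cv2.resize(x[20:60,10:65],None,fx=7,fy=9,interpolation=cv2.INTER_CUBIC) for x in(c,g)]))
```

```text
[0.489  0.0901 0.1247] 0.000317778460529636
-0.0864871131805404 -0.026468082276006583
0.117 0.005 hinge [379.  214.5] bar [158.9 330.9] wbar [203.7 188.1]
0.117 0.035 hinge [379.  214.5] bar [159.  324.3] wbar [207.6 191.7]
0.117 0.1 hinge [379.  214.5] bar [159.9 309.6] wbar [218.5 200. ]
0.119 0.005 hinge [379.2 211.4] bar [158.8 327.8] wbar [205.4 189.8]
0.119 0.035 hinge [379.2 211.4] bar [159.  321.2] wbar [209.3 193.5]
0.119 0.1 hinge [379.2 211.4] bar [159.9 306.4] wbar [220.3 201.8]
```

View pics/cmp2.png

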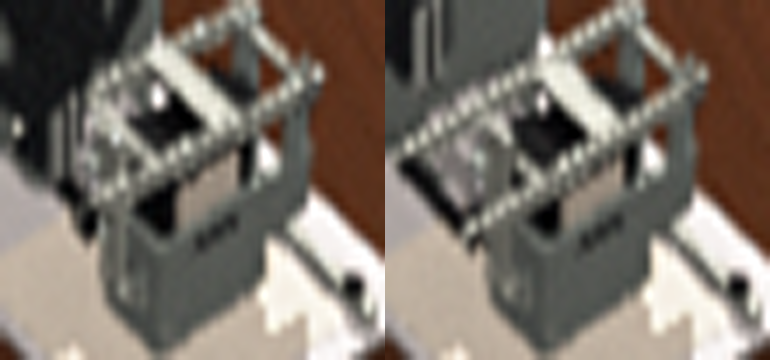

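Run:
```python
from h import *
print(robot.state()["force"]); print(robot.finish_job())
```

```text
[-0.07252185 -0.76701046 -0.03781025]
the job is handed in; nothing more can be done
None
```

I put the narrow black cartridge into the bay, upright and with its tab towards the hinge, and locked the clamp over it. I handed the job in at about 33 s, with the gripper clear and touching nothing.

- **Seating:** the cartridge went in with at most about 2.7 N of side force. It met the sprung seat with its underside at z ≈ 0.0375 m, pushing back with about 6–7 N, and stayed there when I let go.
- **Clamp:** I pinched the grip bar to swing the clamp down, then pressed it with closed fingertips. When the force reached 20 N at the firm stop, I eased off.

**Last checks:**
- **Rail slope:** in the side picture, the slope of the rail after release matches a clamp angle of about 0. An unlatched clamp would sit above 0.03.
- **Hook:** its tip is back to about 41 mm before the bay's centre and lies over the latch bar. It had been pushed forward to about 44 mm earlier.
- **Other objects:** the last overhead picture showed the objects still in view where they stood at the start, though the arm hid part of the bench. I compared this by eye only.

**What disagreed:**
- **Bar height by touch:** feeling for the bar after release depends on the head's height, so it did not settle the matter on its own. It fits a latched clamp if the head stands 2 mm high, but is ambiguous if it stands at 0. I relied on the hook and the rail slope instead.
- **Head height:** the camera estimates of the bay mouth ranged from 78 to 80 mm.
- **Side drag:** there was a short drag of about 6 N when I first pressed the bar. It went away after I shifted about 1.5 mm.

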